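# Restock a carton lane first-in-first-out and reset its reorder marker

### The job

Restock the carton lane first in, first out: bring the old cartons standing in the lane forward until the first is up against the front stop and the others are closed up behind it in the order they stand. Only then load the new cartons from the table: one close behind the old ones, and the other standing as the reserve at the rear, at the foot of the sloping backrest. Finally tip the reserve carton back on its rear edge so that it leans on the backrest by itself, slide the flat blade of the reorder marker well under its front, and bring the carton down again so that it stands on the blade; leave the tape roll and solder spool alone.

Things in the scene. Friction and masses are not known exactly. Their poses are not given: they have to be found in the camera images.
- lane: fixed stock lane: board 420 x 94 mm, its top (lane floor) 6 mm above the table. Origin on the table mid-lane; x runs along the lane to the REAR (roughly world -y), z up. Rails 10 mm high leave a 75 mm channel from the front stop (30 mm high) at x -0.170 to x +0.165, the foot of the rear backrest
- front_stop (a point): point on the lane floor at the inner face of the front stop, mid-channel
- backrest_foot (a point): point on the lane floor, mid-channel, where the face of the backrest starts: a panel 60 mm wide, 66 mm long, sloping up and rearward, leaning 40 degrees from vertical. A carton tipped back past about 33 degrees goes on to lean there by itself
- old_1: yellow carton, 51 (x) x 65 (y) x 79 mm tall, 0.14 to 0.28 kg; all cartons are alike, either way round will do. Origin: centre of its underside, z up. Grip across the 65 mm from above. Old stock, stands in the lane, 51 mm side along it. May be absent; if there, it is the nearest to the front stop. Two or three of old_1, old_2, old_3 are there.
- old_2: yellow carton, 51 (x) x 65 (y) x 79 mm tall, 0.14 to 0.28 kg; all cartons are alike, either way round will do. Origin: centre of its underside, z up. Grip across the 65 mm from above. Old stock, stands in the lane, 51 mm side along it. May be absent; stands between old_1 and old_3.
- old_3: yellow carton, 51 (x) x 65 (y) x 79 mm tall, 0.14 to 0.28 kg; all cartons are alike, either way round will do. Origin: centre of its underside, z up. Grip across the 65 mm from above. Old stock, stands in the lane, 51 mm side along it. May be absent; if there, it is the rearmost.
- new_1: yellow carton, 51 (x) x 65 (y) x 79 mm tall, 0.14 to 0.28 kg; all cartons are alike, either way round will do. Origin: centre of its underside, z up. Grip across the 65 mm from above. New stock: stands on the table beyond the lane at the start; always there.
- new_2: yellow carton, 51 (x) x 65 (y) x 79 mm tall, 0.14 to 0.28 kg; all cartons are alike, either way round will do. Origin: centre of its underside, z up. Grip across the 65 mm from above. New stock: stands on the table beyond the lane at the start; always there.
- marker: reorder marker, 80 g: flat aluminium blade 72 x 50 x 4 mm with an upright grey fin, 26 long x 12 thick, top 52 mm above the underside, at one end. Origin: on the underside below the fin centre; x points along the blade to its free end (blade x -0.013 to +0.059, fin -0.013 to +0.013), z up. Grip the fin across its 12 mm from above
- blade_tip (a point): middle of the blade's free end, on the underside, 59 mm from the marker's origin
- tape: bystander: roll of tape 55 x 53 x 19 mm on the robot's side of the lane, origin under its centre
- spool: bystander: solder spool 48 mm across, 30 mm high, on the robot's side of the lane, origin under its centre
Mind the look-alikes: they are no part of the job. Leave any black or green look-alike of the new_1 alone.

How it is judged:
By the outcome, as a careful person would: the job done as asked, in the order asked, and still so for the second after the job is handed in, with the robot touching nothing.
Of old_1, old_2, old_3 only 2 to 3 are there at a start; the rules pass over those that are not, and their reading is None.
At some moment in a run one of marker may be knocked a few centimetres aside while the robot is not near it.
Once in a run the grip may slacken for a moment while it holds something.
It also fails if it takes over 210 s, if anything falls off the work surface, if the arm or the gripper's body presses on something with over 40 N, if the wrist force passes 120 N, or if a joint passes its speed limit or range.

### The arm

A 6-joint arm with a two-finger parallel gripper is mounted at the origin on a cart in front of the work surface, level with it; the furniture and walls round the work are solid. World frame = base frame: x ahead of the robot, y to its left, z up, the work surface at z = 0. Lengths are in m, angles in rad, forces in N, time in s.
With the tool pointing down it reaches from about 0.325 to 0.775 m from the base axis. Payload 9.3 kg.
Tool frame: the origin (TCP) lies midway between the tips of the shut fingers; the grasp point (between the pads) lies 19 mm behind it; z points along the fingers, y is the line along which they close (so a half turn about z gives the same grasp; the last joint's range is limited). The gripper opens to 85 mm and grips with 20 to 120 N. Pads are 22 mm wide; open, the fingers measure 114 mm over their backs; the gripper's body (76 mm by 85 mm) begins 54 mm behind the grasp point. The pads swing forward as they close: fully open they stand 13 mm farther back than shut.
Start: joints at [0.974, 0.259, 0.021, 1.334, 0, 1.418], TCP at [0.236, 0.497, 0.231] pointing down, gripper open.
Joint ranges: [-3.04, 3.04], [-0.91, 1.82], [-1.04, 1.36], [-1.92, 1.95], [-1.52, 1.45], [-3.14, 3.14]. Speed limits (rad/s): [2.22, 2.22, 2.79, 3.14, 3.14, 3.14].

### API

Orientations are given as a rotation vector (axis times angle).
In Python, from workcell import manip gives the robot as it stands.
- The arm moves only by the tool jog_arm, never from a script. Its argument "steps" is a list of rows, each a list of 7 numbers: the shift along the tool's x, y, z normalised to -1 to 1, where 1 is 0.1 m, then the turn, a rotation vector about the tool's x, y, z normalised to -1 to 1, where 1 is 0.5 rad, then the opening, from 0 (shut) to 1 (fully open). A call has 1 to 8 rows; each row is the pose to reach, as a shift and turn from the pose commanded when the call began, along the tool's axes at that moment; what a row does not reach only later rows make up. A row lasts 1/10 s, in which the tool goes at most 50 mm and 8.59 degrees, less where a joint would pass 70% of its speed; a pose out of reach is approached as far as the arm can. A call with a number of a shift or a turn outside -1 to 1 is refused whole. A call with a gripper value outside its range is refused whole. The fingers move at their own pace and stop on an object; "force" is the grip in N (left out, the last holds). Time passes only in rows, so rows that repeat a pose let the fingers close. It gives the time, the measured TCP pose, the force, the opening and the grip force at its end, in the units of the state.
- manip.state(): the state, without advancing time (a new reading comes with each control period).
- manip.grab_frame(name): name is "scene" or "top"; returns (picture, depth): 400x640x3 uint8, red, green, blue; 400x640 float32, m along the optical axis (not along the pixel's ray), 0 where there is no reading.
- manip.camera_params(name): a dict with "fov_y" (degrees; the focal length in pixels is half the picture's height over the tangent of half this angle, whatever the lens; pixels are square), "cx", "cy" (the principal point, pixels), "camera_from_world" (4x4, takes a point from world to camera coordinates). Camera axes: x right, y down, z forward; pixel columns grow to the right and rows downward; lengths in m; the calibration is good to about 2 mm. A picture is of the moment at which its call begins. camera_params takes no time and is no camera call.
- manip.job_done(): hands the job in; it is judged then, once.
The state is a dict: "time": time; "joint_positions": joint angles; "dq": joint speeds; "effort": joint torques, N m; "tcp_pos": TCP position; "tool_rot": TCP orientation; "force": force on the tool from outside, world axes, zero at the start; "moment": the same for the moment, N m; "finger_gap": opening from 0.0 (shut) to 1.0 (fully open); "grip_force": force on a finger pad.
Only numpy, scipy, OpenCV 4.12 (cv2) and the standard library are available. Lean on these libraries where they do the work, as an engineer would, in place of code of your own. Each camera call takes 0.05 s, during which the arm holds its last target. There are 200 camera calls.

## Working session

There is one attempt and no reset: what is moved stays moved. The work goes in short steps, Python scripts to look and compute and a tool call to move; the robot and the scene stay as the last step left them, time stands still between calls to the robot, and variables do not carry over. Pictures are saved under pics/ and viewed, at most 14 in all, crops included, and the job is handed in when it is done.

Besides the shell and the picture viewer there is one more tool, called as name([rows], argument=value, ...), one row to a line, values as JSON. jog_arm: Moves the arm, as the interface text tells. Its arguments: {"type":"object","properties":{"steps":{"type":"array","items":{"type":"array","items":{"type":"number"}}},"force":{"type":"number"}},"required":["steps"]}

```bash
ls; mkdir -p pics; cat > h.py <<'E'
import numpy as np, cv2
from workcell import manip
from scipy.spatial.transform import Rotation as R
def grab(n,save=None):
    p,d=manip.grab_frame(n); 
    if save: cv2.imwrite('pics/'+save,cv2.cvtColor(p,cv2.COLOR_RGB2BGR))
    return p,d
def cloud(n,d):
    c=manip.camera_params(n); f=200/np.tan(np.radians(c['fov_y']/2))
    v,u=np.mgrid[0:400,0:640]
    P=np.stack([(u-c['cx'])/f*d,(v-c['cy'])/f*d,d],-1)
    T=np.linalg.inv(c['camera_from_world'])
    W=P@T[:3,:3].T+T[:3,3]; W[d==0]=np.nan
    return W
def st():
    s=manip.state(); print({k:np.round(s[k],4).tolist() for k in ('time','joint_positions','tcp_pos','tool_rot','force','finger_gap','grip_force')}); return s
E
python3 - <<'E'
from h import *
st()
for n in('scene','top'):
    p,d=grab(n,n+'0.png'); np.save(n+'0.npy',d); np.save(n+'0rgb.npy',p)
    c=manip.camera_params(n); print(n,c['fov_y'],np.round(np.linalg.inv(c['camera_from_world']),3).tolist())
E
```

```text
pics
{'time': 0.0, 'joint_positions': [0.9744, 0.2592, 0.0207, 1.3337, -0.0, 1.4182], 'tcp_pos': [0.236, 0.4965, 0.2306], 'tool_rot': [-0.6913, -3.0641, 0.002], 'force': [-0.4309, 0.1744, -0.1151], 'finger_gap': 1.0005, 'grip_force': 0.0}
scene 45.88697435064543 [[-0.812, 0.342, -0.472, 1.016], [0.583, 0.485, -0.652, 0.748], [0.006, -0.805, -0.593, 0.715], [0.0, 0.0, 0.0, 1.0]]
top 52.68927112960597 [[0.008, -0.982, 0.19, 0.337], [-1.0, -0.013, -0.024, 0.027], [0.026, -0.19, -0.982, 0.94], [0.0, 0.0, 0.0, 1.0]]
```

View pics/scene0.png

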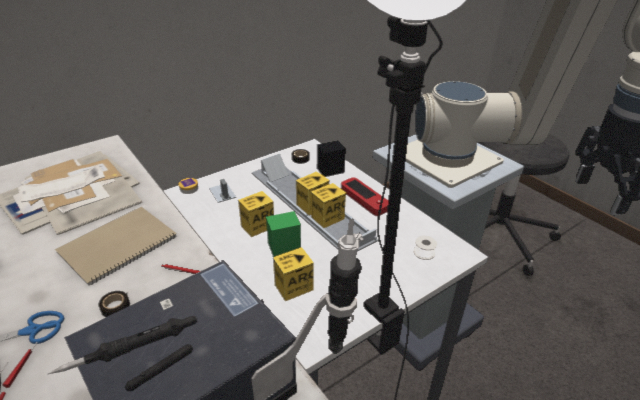

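View pics/top0.png

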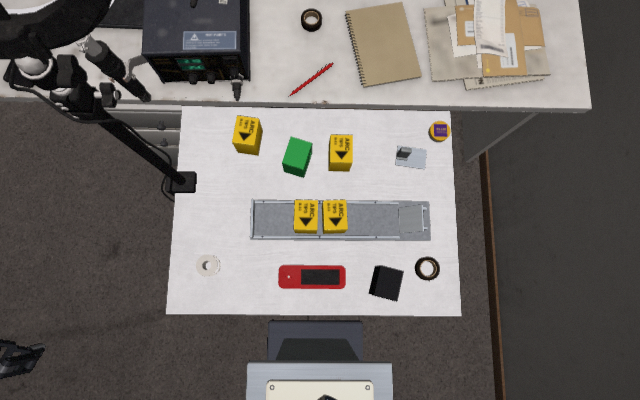

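The top view shows old cartons at (306,216) and (335,216), new cartons at (247,135) and (340,152), the marker at (410,157), the lane from x=250 to 430 with its backrest on the right (world -y). The green (297,157) and black (386,283) cartons are look-alikes.

```bash
cat >> h.py <<'E'
def boxes(p,d,cam='top'):
    W=cloud(cam,d); hsv=cv2.cvtColor(p,cv2.COLOR_RGB2HSV)
    # tops of cartons by height
    out=[]
    z=W[...,2]; m=((z>0.068)&(z<0.098)&(W[...,0]<0.72)&(W[...,0]>0.2)&(abs(W[...,1])<0.36)).astype(np.uint8)
    n,l,s,c=cv2.connectedComponentsWithStats(m,connectivity=4)
    for i in range(1,n):
        if s[i,4]<60: continue
        q=W[l==i]; r=cv2.minAreaRect((q[:,:2]*1000).astype(np.float32))
        rgb=np.median(p[l==i],0)
        out.append((i,s[i,4],np.round(np.median(q[:,2]),4),np.round(r[0],1),np.round(r[1],1),round(r[2],1),rgb, c[i].round()))
    for o in out: print(*o)
    return W,out
E
python3 - <<'E'
from h import *
p=np.load('top0rgb.npy');d=np.load('top0.npy')
W,o=boxes(p,d)
z=W[...,2]
print('table z',np.nanmedian(z[120:180,190:225]),'lane floor',np.nanmedian(z[210:225,262:285]),np.nanmedian(z[210:225,360:390]))
# lane
for v in range(194,246,2): print(v,np.round(W[v,375],4), np.round(W[v,270],4),p[v,375])
print()
for u in list(range(246,262,1))+list(range(390,436,2)): print(u,np.round(W[218,u],4),p[218,u])
img=cv2.cvtColor(p,cv2.COLOR_RGB2BGR)
a=cv2.resize(img[190:250,240:440],None,fx=4,fy=4,interpolation=cv2.INTER_CUBIC)
b=cv2.resize(img[135:180,380:440],None,fx=7,fy=7,interpolation=cv2.INTER_CUBIC)
c=np.zeros((240+315,800,3),np.uint8);c[:240]=a;c[240:,:420]=b
cv2.imwrite('pics/crop0.png',c)
E
```

```text
1 679 0.0797 [655.8 173.3] [51.4 67.2] 81.6 [212. 172.  32.] [245. 130.]
2 675 0.0798 [617.2 -40.9] [66.8 49.6] 0.1 [214. 174.  33.] [341. 149.]
3 681 0.0798 [604.7  57.2] [50.9 66.1] 73.9 [ 50. 151.  73.] [297. 153.]
8 735 0.0859 [466.4  36.2] [66.  49.5] 0.6 [213. 174.  33.] [306. 215.]
9 729 0.0859 [467.  -26.3] [65.3 51. ] 3.1 [215. 175.  33.] [335. 215.]
11 782 0.0801 [ 324.1 -139.5] [51.1 65.1] 75.5 [32. 31. 33.] [388. 283.]
table z 0.001477348527185729 lane floor 0.007165685591924098 0.007439615353125761
194 [ 0.5291 -0.1276  0.002 ] [ 0.5263  0.1217 -0.001 ] [211 206 209]
196 [ 0.5242 -0.1275  0.0024] [0.521  0.1212 0.0017] [216 212 212]
198 [ 0.5189 -0.1271  0.0044] [0.5158 0.1209 0.0034] [218 214 216]
200 [ 0.5144 -0.1272  0.0027] [0.5087 0.1195 0.0162] [153 151 152]
202 [ 0.5072 -0.125   0.016 ] [0.5041 0.1194 0.0152] [86 89 97]
204 [ 0.5037 -0.1261  0.0087] [0.5007 0.12   0.0077] [119 123 127]
206 [ 0.4993 -0.1264  0.0065] [0.4964 0.1201 0.0054] [131 134 140]
208 [ 0.4944 -0.1261  0.0076] [0.4911 0.1196 0.0086] [133 133 139]
210 [ 0.4897 -0.1261  0.0073] [0.4866 0.1196 0.
[... 2145 characters left out ...]
 -0.1906  0.0212] [133 135 139]
406 [ 0.4693 -0.1948  0.0231] [135 137 140]
408 [ 0.4688 -0.1985  0.0268] [135 138 142]
410 [ 0.4676 -0.2009  0.0355] [135 136 140]
412 [ 0.4673 -0.2048  0.0381] [134 137 140]
414 [ 0.4667 -0.2081  0.0431] [138 140 143]
416 [ 0.4664 -0.2121  0.0452] [135 138 141]
418 [ 0.4658 -0.2154  0.0494] [136 137 140]
420 [ 0.4657 -0.2196  0.0506] [136 138 141]
422 [ 0.465  -0.2227  0.0558] [171 177 185]
424 [ 0.4722 -0.2413  0.0065] [131 133 138]
426 [ 0.4724 -0.2462  0.0059] [134 136 141]
428 [ 0.4726 -0.2514  0.0046] [130 133 139]
430 [ 0.4734 -0.2577 -0.0007] [212 208 209]
432 [ 4.735e-01 -2.624e-01 -4.000e-04] [213 209 210]
434 [ 0.4727 -0.2654  0.0053] [214 210 211]
```

View pics/crop0.png

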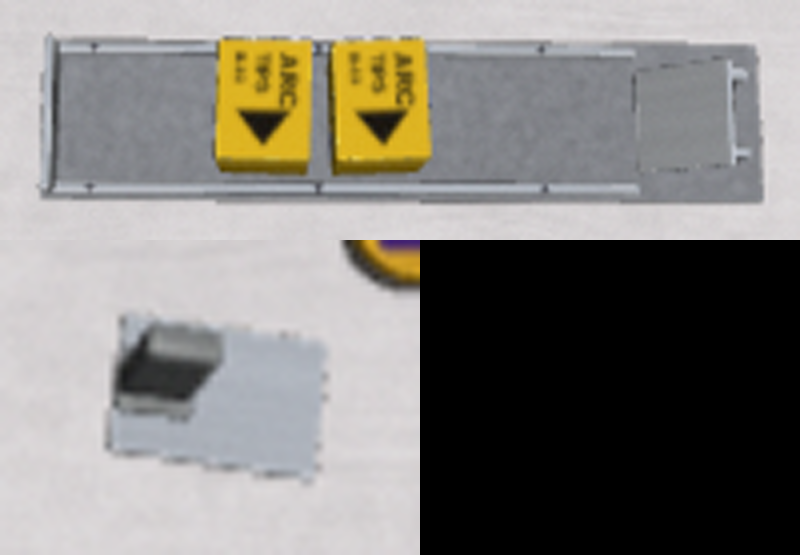

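The crop shows the lane almost square to the picture with two old cartons gapped. The marker's fin is at its left end (+y), with the blade pointing right, toward the rear. Next I fit the lane yaw and the marker pose.

```bash
cat >> h.py <<'E'
def ray(cam,u,v,z):
    c=manip.camera_params(cam); f=200/np.tan(np.radians(c['fov_y']/2))
    T=np.linalg.inv(c['camera_from_world']); r=T[:3,:3]@np.array([(u-c['cx'])/f,(v-c['cy'])/f,1]); o=T[:3,3]
    return o+r*(z-o[2])/r[2]
def marker(p,d,lo=(0.5,-0.32),hi=(0.72,-0.08)):
    W=cloud('top',d); g=p.astype(int).min(2)
    s=p.astype(int).max(2)-g
    m=((W[...,0]>lo[0])&(W[...,0]<hi[0])&(W[...,1]>lo[1])&(W[...,1]<hi[1])&(g<203)&(s<40)&(W[...,2]<0.06)).astype(np.uint8)
    n,l,st_,c=cv2.connectedComponentsWithStats(m)
    for i in range(1,n):
        if st_[i,4]<80: continue
        b=(l==i); q=W[b]; low=q[q[:,2]<0.012]; top=q[q[:,2]>0.045]
        r=cv2.minAreaRect((low[:,:2]*1000).astype(np.float32)); print('blade',st_[i,4],r,c[i])
        if len(top): 
            r=cv2.minAreaRect((top[:,:2]*1000).astype(np.float32)); print('fintop',len(top),r,np.median(top[:,2]))
E
python3 - <<'E'
from h import *
p=np.load('top0rgb.npy');d=np.load('top0.npy'); g=p.astype(float).mean(2)
def sub(col,a,b,thr=180):
    # crossing dark->white going outward from a to b
    st=1 if b>a else -1
    for v in range(a,b,st):
        if g[v,col]<thr<=g[v+st,col]: return v+st*(thr-g[v,col])/(g[v+st,col]-g[v,col])
near=[];far=[]
for u in list(range(258,290))+list(range(352,425)):
    a=sub(u,236,250); b=sub(u,206,190)
    if a: near.append(ray('top',u,a,0.003))
    if b: far.append(ray('top',u,b,0.006))
for n,e in(('near',near),('far',far)):
    e=np.array(e); k=np.polyfit(e[:,1],e[:,0],1); res=e[:,0]-np.polyval(k,e[:,1])
    print(n,k,res.std(),'x at y=.154,-.181',np.polyval(k,[.154,-.181]))
marker(p,d)
for u,v in((397.5,145.7),(426.5,149.3),(424.5,168.3),(395.5,164)): print(ray('top',u,v,0.004))
for u,v in((404,147.3),(411.8,147.8),(411.5,151)): print('fin',ray('top',u,v,0.052))
E
```

```text
near [0.01703161 0.42354622] 0.0028357966498876275 x at y=.154,-.181 [0.42616909 0.4204635 ]
far [-0.02096027  0.50936574] 0.0027657496687527954 x at y=.154,-.181 [0.50613786 0.51315955]
blade 82 ((678.2376098632812, -288.6925354003906), (61.163368225097656, 41.50341033935547), 87.07354736328125) [436.41463415 137.03658537]
blade 655 ((621.4677124023438, -216.2012176513672), (76.9314956665039, 55.71490478515625), 84.40577697753906) [410.59236641 157.10076336]
fintop 63 ((624.9933471679688, -192.1988525390625), (24.7773494720459, 12.018827438354492), 83.21435546875) 0.052445138369959676
blade 429 ((508.2103271484375, -169.02755737304688), (175.14599609375, 16.338041305541992), 89.99085235595703) [391.19114219 202.67832168]
[ 0.64936828 -0.18441539  0.004     ]
[ 0.64140391 -0.2551193   0.004     ]
[ 0.59352758 -0.24823718  0.004     ]
[ 0.60317287 -0.17824812  0.004     ]
fin [ 0.62974034 -0.1885265   0.052     ]
fin [ 0.62883722 -0.20659985  0.052     ]
fin [ 0.62112558 -0.20563162  0.052     ]
```

jog_arm([
  [0, 0, 0, 0, 0, 0.28, 1],
  [0, 0, 0, 0, 0, 0.56, 1],
  [0, 0, 0, 0, 0, 0.84, 1],
  [0, 0, 0, 0, 0, 1, 1],
  [0, 0, 0, 0, 0, 1, 1],
])

```text
time: 0.6
tcp_pos: [0.2361, 0.4966, 0.231]
tool_rot: [-1.43, -2.797, 0.001]
force: [0.0, -0.1, 0.0]
finger_gap: 0.996
grip_force: 0.0
```

```bash
python3 - <<'E'
from h import *
p=np.load('top0rgb.npy');d=np.load('top0.npy'); W=cloud('top',d); z=W[...,2]
m=(z>.0125)&(z<.021)&(W[...,1]<.145)&(W[...,1]>-.16)
for lo,hi in((.415,.436),(.495,.518)):
    k=m&(W[...,0]>lo)&(W[...,0]<hi)&~((W[...,1]<.07)&(W[...,1]>-.06)); q=W[k]
    f=np.polyfit(q[:,1],q[:,0],1); print(len(q),f,np.polyval(f,[.154,-.181]))
# backrest panel x extents and stop extents
k=(z>.02)&(z<.06)&(W[...,1]<-.18)&(W[...,1]>-.24)&(W[...,0]>.42)&(W[...,0]<.51); q=W[k]; r=cv2.minAreaRect((q[:,:2]*1000).astype(np.float32)); print('backrest',r)
k=(z>.025)&(z<.045)&(W[...,1]<.17)&(W[...,1]>.145)&(W[...,0]>.40)&(W[...,0]<.53); q=W[k]; r=cv2.minAreaRect((q[:,:2]*1000).astype(np.float32)); print('stop',r,np.polyfit(q[:,0],q[:,1],1))
# backrest line: fit y vs z
k=(W[...,1]<-.187)&(W[...,1]>-.215)&(abs(W[...,0]-.4655)<.02)&(z>.01)&(z<.055);f=np.polyfit(z[k],W[...,1][k],1);print('backrest line',f,'foot y',np.polyval(f,.006))
E
```

```text
219 [-0.00099312  0.42527426] [0.42512132 0.42545402]
213 [-0.00552079  0.50612788] [0.50527768 0.50712715]
backrest ((467.1084899902344, -212.3585968017578), (60.126731872558594, 45.916015625), 0.8553779125213623)
stop ((464.2434997558594, 157.75430297851562), (85.31334686279297, 6.351405143737793), 0.49761220812797546) [0.00508628 0.15506253]
backrest line [-0.80506337 -0.17468982] foot y -0.17952020023371337
```

jog_arm([
  [0, 0, 0, 0, 0, 0.28, 1],
  [0, 0, 0, 0, 0, 0.56, 1],
  [0, 0, 0, 0, 0, 0.84, 1],
  [0, 0, 0, 0, 0, 1, 1],
  [0, 0, 0, 0, 0, 1, 1],
])

```text
time: 1.1
tcp_pos: [0.2361, 0.4966, 0.2311]
tool_rot: [2.074, 2.359, -0.001]
force: [0.2, -0.6, -0.2]
finger_gap: 0.998
grip_force: 0.0
```

jog_arm([
  [0, 0, 0, 0, 0, 0.25, 1],
  [0, 0, 0, 0, 0, 0.25, 1],
  [0, 0, 0, 0, 0, 0.25, 1],
])

```text
time: 1.4
tcp_pos: [0.2361, 0.4967, 0.2312]
tool_rot: [2.213, 2.23, -0.0]
force: [0.0, -0.1, 0.4]
finger_gap: 1.001
grip_force: 0.0
```

Lane yaw is about 0.5°, the stop is at about (0.4645, 0.154) and the foot at about (0.467, -0.180). The tool axes now match the lane: x is +y world and y is +x world. I move over old_2.

jog_arm([
  [-0.5, 0.25, 0, 0, 0, 0, 1],
  [-1, 0.5, 0, 0, 0, 0, 1],
  [-1, 0.5, 0, 0, 0, 0, 1],
])

```text
time: 1.7
tcp_pos: [0.2873, 0.3939, 0.2314]
tool_rot: [2.216, 2.226, -0.001]
force: [0.6, 0.2, -0.9]
finger_gap: 0.998
grip_force: 0.0
```

jog_arm([
  [-0.5, 0.25, 0, 0, 0, 0, 1],
  [-1, 0.5, 0, 0, 0, 0, 1],
  [-1, 0.5, 0, 0, 0, 0, 1],
])

```text
time: 2.0
tcp_pos: [0.3378, 0.2941, 0.2315]
tool_rot: [2.218, 2.224, 0.0]
force: [0.6, 0.7, 0.2]
finger_gap: 1.0
grip_force: 0.0
```

jog_arm([
  [-0.5, 0.25, 0, 0, 0, 0, 1],
  [-1, 0.5, 0, 0, 0, 0, 1],
  [-1, 0.5, 0, 0, 0, 0, 1],
])

```text
time: 2.3
tcp_pos: [0.3884, 0.1944, 0.2314]
tool_rot: [2.219, 2.223, 0.0]
force: [-0.3, 0.2, 0.3]
finger_gap: 0.998
grip_force: 0.0
```

jog_arm([
  [-0.5, 0.25, 0, 0, 0, 0, 1],
  [-1, 0.5, 0, 0, 0, 0, 1],
  [-1, 0.5, 0, 0, 0, 0, 1],
])

```text
time: 2.6
tcp_pos: [0.4388, 0.0946, 0.2312]
tool_rot: [2.219, 2.223, 0.0]
force: [0.4, 0.6, -0.8]
finger_gap: 0.999
grip_force: 0.0
```

jog_arm([
  [-0.5, 0.13, 0, 0, 0, 0, 1],
  [-1, 0.26, 0, 0, 0, 0, 1],
  [-1, 0.26, 0, 0, 0, 0, 1],
  [-1, 0.26, 0, 0, 0, 0, 1],
])

```text
time: 3.0
tcp_pos: [0.4634, -0.003, 0.231]
tool_rot: [-2.219, -2.222, -0.0]
force: [1.1, 0.2, 0.5]
finger_gap: 1.002
grip_force: 0.0
```

jog_arm([
  [-0.23, 0.025, 0, 0, 0, -0.015, 1],
  [-0.23, 0.025, 0.5, 0, 0, -0.015, 1],
  [-0.23, 0.025, 0.8, 0, 0, -0.015, 1],
  [-0.23, 0.025, 1, 0, 0, -0.015, 1],
])

```text
time: 3.4
tcp_pos: [0.4645, -0.0234, 0.1294]
tool_rot: [-2.206, -2.234, 0.001]
force: [-0.2, -0.3, -0.2]
finger_gap: 1.003
grip_force: 0.0
```

jog_arm([
  [0, 0, 0.3, 0, 0, 0, 1],
  [0, 0, 0.6, 0, 0, 0, 1],
  [0, 0, 0.9, 0, 0, 0, 1],
  [0, 0, 0.96, 0, 0, 0, 1],
  [0, 0, 0.96, 0, 0, 0, 1],
])

```text
time: 3.9
tcp_pos: [0.4652, -0.0242, 0.0351]
tool_rot: [-2.207, -2.234, 0.001]
force: [0.5, 0.4, -0.5]
finger_gap: 1.0
grip_force: 0.0
```

jog_arm([
  [0, 0, 0, 0, 0, 0, 0.5],
  [0, 0, 0, 0, 0, 0, 0.5],
  [0, 0, 0, 0, 0, 0, 0.5],
  [0, 0, 0, 0, 0, 0, 0.5],
  [0, 0, 0, 0, 0, 0, 0.5],
  [0, 0, 0, 0, 0, 0, 0.5],
  [0, 0, 0, 0, 0, 0, 0.5],
], force=40)

```text
time: 4.6
tcp_pos: [0.4667, -0.0256, 0.037]
tool_rot: [2.209, 2.231, 0.004]
force: [-0.1, 2.4, 7.9]
finger_gap: 0.753
grip_force: 43.4
```

jog_arm([
  [0, 0, -0.01, 0, 0, 0, 0.5],
  [0.2, 0, -0.01, 0, 0, 0, 0.5],
  [0.4, 0, -0.01, 0, 0, 0, 0.5],
  [0.6, 0, -0.01, 0, 0, 0, 0.5],
  [0.8, 0, -0.01, 0, 0, 0, 0.5],
  [0.9, 0, -0.01, 0, 0, 0, 0.5],
  [0.95, 0, -0.01, 0, 0, 0, 0.5],
  [0.95, 0, -0.01, 0, 0, 0, 0.5],
])

```text
time: 5.4
tcp_pos: [0.4653, 0.0697, 0.0369]
tool_rot: [2.21, 2.233, 0.003]
force: [-1.2, 4.4, 7.8]
finger_gap: 0.752
grip_force: 45.3
```

jog_arm([
  [0.02, 0, 0, 0, 0, 0, 0.5],
  [0.04, 0, 0, 0, 0, 0, 0.5],
  [0.06, 0, 0, 0, 0, 0, 0.5],
  [0.06, 0, 0, 0, 0, 0, 0.5],
])

```text
time: 5.8
tcp_pos: [0.4656, 0.0741, 0.037]
tool_rot: [2.21, 2.229, 0.0]
force: [-0.1, -3.6, 6.3]
finger_gap: 0.754
grip_force: 45.1
```

jog_arm([
  [0.02, 0, 0, 0, 0, 0, 0.5],
  [0.03, 0, 0, 0, 0, 0, 0.5],
  [0.04, 0, 0, 0, 0, 0, 0.5],
  [0.04, 0, 0, 0, 0, 0, 0.5],
])

```text
time: 6.2
tcp_pos: [0.4656, 0.0779, 0.037]
tool_rot: [2.211, 2.229, 0.0]
force: [-0.4, -4.6, 6.8]
finger_gap: 0.752
grip_force: 45.2
```

```bash
python3 - <<'E'
from h import *
p,d=grab('top','t1.png'); W,o=boxes(p,d); st()
E
```

```text
1 442 0.0799 [664.6 172.4] [51.  48.9] 82.7 [211. 172.  32.] [247. 125.]
3 676 0.0798 [617.1 -40.6] [49.7 67. ] 89.5 [216.  175.5  33. ] [341. 149.]
8 781 0.08 [ 324.  -139.6] [50.9 65.3] 76.2 [32. 32. 34.] [388. 283.]
{'time': 6.25, 'joint_positions': [-0.0114, 0.2737, -0.4987, 0.7967, -0.0014, 1.551], 'tcp_pos': [0.4656, 0.0779, 0.037], 'tool_rot': [2.2106, 2.2292, 0.0003], 'force': [0.1995, -4.339, 5.6883], 'finger_gap': 0.7501, 'grip_force': 45.1694}
```

jog_arm([
  [0.01, 0, 0, 0, 0, 0, 0.5],
  [0.02, 0, 0, 0, 0, 0, 0.5],
  [0.02, 0, 0, 0, 0, 0, 0.5],
])

```text
time: 6.55
tcp_pos: [0.4656, 0.0798, 0.037]
tool_rot: [2.211, 2.229, 0.0]
force: [0.5, -5.7, 5.8]
finger_gap: 0.754
grip_force: 45.2
```

jog_arm([
  [0.01, 0, 0, 0, 0, 0, 0.5],
  [0.02, 0, 0, 0, 0, 0, 0.5],
  [0.02, 0, 0, 0, 0, 0, 0.5],
])

```text
time: 6.85
tcp_pos: [0.4654, 0.0805, 0.0369]
tool_rot: [2.211, 2.226, -0.004]
force: [-2.1, -12.6, 5.8]
finger_gap: 0.755
grip_force: 27.0
```

jog_arm([
  [0, 0, 0, 0, 0, 0, 1],
  [0, 0, 0, 0, 0, 0, 1],
  [0, 0, 0, 0, 0, 0, 1],
  [0, 0, 0, 0, 0, 0, 1],
  [0, 0, 0, 0, 0, 0, 1],
  [0, 0, -0.3, 0, 0, 0, 1],
  [0, 0, -0.7, 0, 0, 0, 1],
  [0, 0, -1, 0, 0, 0, 1],
])

```text
time: 7.65
tcp_pos: [0.4648, 0.0833, 0.1381]
tool_rot: [2.21, 2.232, 0.001]
force: [1.1, -0.8, -0.5]
finger_gap: 1.002
grip_force: 0.0
```

jog_arm([
  [0, 0, -0.5, 0, 0, 0, 1],
  [0.5, 0.5, -0.5, 0, 0, 0.15, 1],
  [0.93, 0.95, -0.5, 0, 0, 0.304, 1],
  [0.93, 0.95, -0.5, 0, 0, 0.304, 1],
])

```text
time: 8.05
tcp_pos: [0.5606, 0.1791, 0.1866]
tool_rot: [2.376, 2.055, 0.003]
force: [-0.2, -0.0, 0.2]
finger_gap: 1.002
grip_force: 0.0
```

```bash
python3 - <<'E'
from h import *
p,d=grab('top','t2.png'); W,o=boxes(p,d); st()
E
```

```text
1 556 0.0798 [656.2 172.4] [49.6 66.7] 83.0 [166.5 135.5  25. ] [248. 130.]
2 677 0.0797 [616.7 -40.6] [49.7 67. ] 89.3 [186. 151.  27.] [341. 149.]
3 682 0.0798 [605.3  57.3] [51.  66.3] 73.4 [ 43. 131.  63.] [297. 153.]
4 1483 0.086 [466.  104.1] [ 65.9 100.8] 1.9 [188. 152.  27.] [273. 214.]
5 780 0.08 [ 323.9 -139.7] [51.2 65.1] 75.8 [26. 26. 28.] [388. 283.]
{'time': 8.1, 'joint_positions': [0.1691, 0.3434, 0.0268, 1.2523, 0.0013, 1.8814], 'tcp_pos': [0.5628, 0.1813, 0.1855], 'tool_rot': [-2.3728, -2.0588, -0.0037], 'force': [-0.4537, -0.937, -1.7554], 'finger_gap': 0.997, 'grip_force': 0.0}
```

jog_arm([
  [0.05, 0.45, 0, 0, 0, 0, 1],
  [0.05, 0.93, 0, 0, 0, 0, 1],
  [0.05, 0.93, 0.3, 0, 0, 0, 1],
  [0.05, 0.93, 0.55, 0, 0, 0, 1],
  [0.05, 0.93, 0.55, 0, 0, 0, 1],
])

```text
time: 8.6
tcp_pos: [0.6499, 0.1685, 0.1271]
tool_rot: [-2.371, -2.055, 0.009]
force: [-0.6, -0.8, 0.1]
finger_gap: 0.997
grip_force: 0.0
```

jog_arm([
  [0, 0, 0.3, 0, 0, 0, 1],
  [0, 0, 0.6, 0, 0, 0, 1],
  [0, 0, 0.9, 0, 0, 0, 1],
  [0, 0, 1, 0, 0, 0, 1],
  [0, 0, 1, 0, 0, 0, 1],
])

```text
time: 9.1
tcp_pos: [0.6511, 0.1688, 0.0311]
tool_rot: [-2.373, -2.057, 0.002]
force: [0.3, -0.3, 1.0]
finger_gap: 1.004
grip_force: 0.0
```

jog_arm([
  [0, 0, 0, 0, 0, 0, 0.5],
  [0, 0, 0, 0, 0, 0, 0.5],
  [0, 0, 0, 0, 0, 0, 0.5],
  [0, 0, 0, 0, 0, 0, 0.5],
  [0, 0, 0, 0, 0, 0, 0.5],
  [0, 0, -0.05, 0, 0, 0, 0.5],
  [0, 0, -0.1, 0, 0, 0, 0.5],
], force=50)

```text
time: 9.8
tcp_pos: [0.6515, 0.1688, 0.042]
tool_rot: [2.374, 2.058, 0.0]
force: [0.2, -0.2, -2.7]
finger_gap: 0.748
grip_force: 55.6
```

jog_arm([
  [0, 0, -0.4, 0, 0, 0, 0.5],
  [0, 0, -0.8, 0, 0, 0, 0.5],
  [0, 0, -1, 0, 0, 0, 0.5],
  [-0.3, -0.25, -1, 0, 0, 0, 0.5],
  [-0.65, -0.55, -1, 0, 0, 0, 0.5],
  [-0.95, -0.8, -1, 0, 0, 0, 0.5],
  [-0.95, -0.8, -1, 0, 0, 0, 0.5],
])

```text
time: 10.5
tcp_pos: [0.5552, 0.084, 0.1421]
tool_rot: [-2.375, -2.055, 0.003]
force: [-0.2, -0.3, -3.2]
finger_gap: 0.747
grip_force: 57.2
```

jog_arm([
  [-0.3, -0.25, 0, 0, 0, 0, 0.5],
  [-0.6, -0.55, 0, 0, 0, -0.1, 0.5],
  [-0.93, -0.81, 0, 0, 0, -0.2, 0.5],
  [-0.93, -0.81, 0, 0, 0, -0.304, 0.5],
  [-0.93, -0.81, 0, 0, 0, -0.304, 0.5],
  [-0.93, -0.81, 0, 0, 0, -0.304, 0.5],
])

```text
time: 11.1
tcp_pos: [0.4661, 0.0057, 0.1418]
tool_rot: [2.212, 2.23, 0.001]
force: [0.4, 0.0, -1.4]
finger_gap: 0.746
grip_force: 57.5
```

```bash
python3 - <<'E'
from h import *
p,d=grab('top','t3.png'); W,o=boxes(p,d); st()
p,d=grab('scene','s3.png')
E
```

```text
4 157 0.086 [473.5 140.7] [45.4 28.1] 2.3 [205. 169.  33.] [254. 207.]
5 510 0.0798 [ 322.8 -144.5] [43.  65.2] 76.7 [31. 30. 32.] [392. 283.]
{'time': 11.15, 'joint_positions': [-0.1678, 0.1635, -0.3396, 1.067, 0.0001, 1.3944], 'tcp_pos': [0.4662, 0.0059, 0.1416], 'tool_rot': [2.2115, 2.2306, 0.0008], 'force': [-0.147, 0.1342, -2.4977], 'finger_gap': 0.747, 'grip_force': 57.5194}
```

View pics/s3.png

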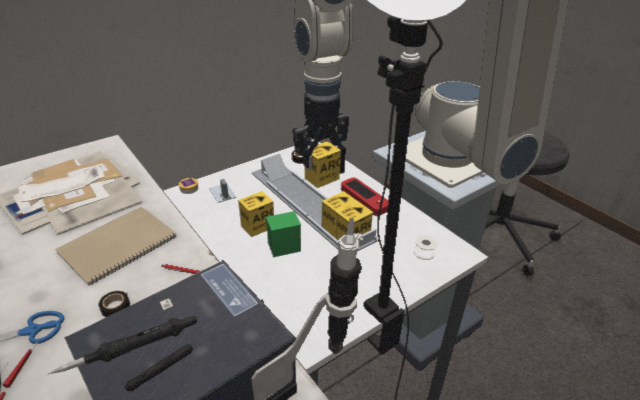

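The carton is held upright at (323,165) over the lane and the old cartons are closed up at the front. I lower it, then slide it forward.

jog_arm([
  [0, 0, 0.3, 0, 0, 0, 0.5],
  [0, 0, 0.6, 0, 0, 0, 0.5],
  [0, 0, 0.85, 0, 0, 0, 0.5],
  [0, 0, 0.98, 0, 0, 0, 0.5],
  [0, 0, 1, 0, 0, 0, 0.5],
  [0, 0, 1, 0, 0, 0, 0.5],
])

```text
time: 11.8
tcp_pos: [0.4658, 0.006, 0.041]
tool_rot: [-2.21, -2.232, 0.001]
force: [0.1, 0.1, -2.4]
finger_gap: 0.749
grip_force: 57.5
```

jog_arm([
  [0, 0, 0.01, 0, 0, 0, 0.5],
  [0, 0, 0.02, 0, 0, 0, 0.5],
  [0, 0, 0.03, 0, 0, 0, 0.5],
  [0, 0, 0.03, 0, 0, 0, 0.5],
])

```text
time: 12.2
tcp_pos: [0.466, 0.0056, 0.0395]
tool_rot: [2.21, 2.231, 0.002]
force: [-2.2, -0.5, 10.8]
finger_gap: 0.745
grip_force: 58.8
```

jog_arm([
  [0.03, 0, -0.01, 0, 0, 0, 0.5],
  [0.08, 0, -0.01, 0, 0, 0, 0.5],
  [0.12, 0, -0.01, 0, 0, 0, 0.5],
  [0.14, 0, -0.01, 0, 0, 0, 0.5],
  [0.14, 0, -0.01, 0, 0, 0, 0.5],
])

```text
time: 12.7
tcp_pos: [0.4658, 0.0199, 0.0396]
tool_rot: [2.21, 2.232, 0.001]
force: [0.1, -0.0, 3.6]
finger_gap: 0.746
grip_force: 58.1
```

jog_arm([
  [0.01, 0, 0, 0, 0, 0, 0.5],
  [0.02, 0, 0, 0, 0, 0, 0.5],
  [0.02, 0, 0, 0, 0, 0, 0.5],
])

```text
time: 13.0
tcp_pos: [0.4658, 0.0213, 0.0396]
tool_rot: [2.21, 2.231, 0.001]
force: [0.6, -3.8, 5.3]
finger_gap: 0.751
grip_force: 58.3
```

jog_arm([
  [0.01, 0, 0, 0, 0, 0, 0.5],
  [0.02, 0, 0, 0, 0, 0, 0.5],
  [0.02, 0, 0, 0, 0, 0, 0.5],
])

```text
time: 13.3
tcp_pos: [0.4658, 0.023, 0.0396]
tool_rot: [2.21, 2.23, -0.0]
force: [0.2, -5.9, 7.2]
finger_gap: 0.744
grip_force: 58.4
```

jog_arm([
  [0.01, 0, 0, 0, 0, 0, 0.5],
  [0.02, 0, 0, 0, 0, 0, 0.5],
  [0.02, 0, 0, 0, 0, 0, 0.5],
])

```text
time: 13.6
tcp_pos: [0.4656, 0.0241, 0.0397]
tool_rot: [2.21, 2.229, -0.003]
force: [-1.3, -11.3, 6.8]
finger_gap: 0.747
grip_force: 58.4
```

jog_arm([
  [0.01, 0, 0, 0, 0, 0, 0.5],
  [0.02, 0, 0, 0, 0, 0, 0.5],
  [0.02, 0, 0, 0, 0, 0, 0.5],
])

```text
time: 13.9
tcp_pos: [0.4654, 0.0242, 0.0397]
tool_rot: [2.21, 2.226, -0.009]
force: [-4.6, -24.3, 7.5]
finger_gap: 0.748
grip_force: 58.7
```

jog_arm([
  [0, 0, 0, 0, 0, 0, 1],
  [0, 0, 0, 0, 0, 0, 1],
  [0, 0, 0, 0, 0, 0, 1],
  [0, 0, 0, 0, 0, 0, 1],
  [0, 0, 0, 0, 0, 0, 1],
  [0, 0, -0.3, 0, 0, 0, 1],
  [0, 0, -0.7, 0, 0, 0, 1],
  [0, 0, -1, 0, 0, 0, 1],
])

```text
time: 14.7
tcp_pos: [0.4653, 0.0277, 0.1411]
tool_rot: [2.21, 2.232, 0.001]
force: [0.6, -0.2, -0.3]
finger_gap: 1.001
grip_force: 0.0
```

jog_arm([
  [0, 0, -0.45, 0, 0, 0, 1],
  [-0.35, 0.4, -0.45, 0, 0, 0.03, 1],
  [-0.68, 0.75, -0.45, 0, 0, 0.03, 1],
  [-0.68, 0.75, -0.45, 0, 0, 0.03, 1],
])

```text
time: 15.1
tcp_pos: [0.5444, -0.0429, 0.1837]
tool_rot: [2.229, 2.212, 0.001]
force: [0.4, -0.2, 0.1]
finger_gap: 0.998
grip_force: 0.0
```

```bash
python3 - <<'E'
from h import *
p,d=grab('top','t4.png'); W,o=boxes(p,d); st(); marker(p,d)
E
```

```text
7 285 0.0861 [466.6 149. ] [28.1 69. ] 72.3 [203. 164.  30.] [255. 212.]
{'time': 15.15, 'joint_positions': [-0.2304, 0.267, -0.0898, 1.2146, -0.0, 1.3479], 'tcp_pos': [0.5424, -0.0414, 0.1834], 'tool_rot': [-2.2294, -2.2126, 0.0006], 'force': [0.1068, -0.5524, -0.6779], 'finger_gap': 0.9968, 'grip_force': 0.0}
blade 1085 ((596.0010986328125, -295.2146911621094), (191.92156982421875, 49.07529067993164), 0.08897031843662262) [445.57235023 172.01658986]
```

jog_arm([
  [0.01, 0.4, 0, 0, 0, 0, 1],
  [0.01, 0.75, 0, 0, 0, 0, 1],
  [0.01, 0.75, 0.3, 0, 0, 0, 1],
  [0.01, 0.75, 0.53, 0, 0, 0, 1],
  [0.01, 0.75, 0.53, 0, 0, 0, 1],
])

```text
time: 15.65
tcp_pos: [0.6136, -0.0379, 0.128]
tool_rot: [-2.223, -2.212, 0.005]
force: [-0.2, -0.6, -0.7]
finger_gap: 1.0
grip_force: 0.0
```

jog_arm([
  [0, 0, 0.3, 0, 0, 0, 1],
  [0, 0, 0.6, 0, 0, 0, 1],
  [0, 0, 0.9, 0, 0, 0, 1],
  [0, 0, 1, 0, 0, 0, 1],
  [0, 0, 1, 0, 0, 0, 1],
])

```text
time: 16.15
tcp_pos: [0.6153, -0.0387, 0.0312]
tool_rot: [-2.226, -2.215, 0.001]
force: [-0.0, -0.6, 1.1]
finger_gap: 1.002
grip_force: 0.0
```

jog_arm([
  [0, 0, 0, 0, 0, 0, 0.5],
  [0, 0, 0, 0, 0, 0, 0.5],
  [0, 0, 0, 0, 0, 0, 0.5],
  [0, 0, 0, 0, 0, 0, 0.5],
  [0, 0, 0, 0, 0, 0, 0.5],
  [0, 0, -0.05, 0, 0, 0, 0.5],
  [0, 0, -0.1, 0, 0, 0, 0.5],
], force=50)

```text
time: 16.85
tcp_pos: [0.6159, -0.0391, 0.0421]
tool_rot: [2.227, 2.215, 0.0]
force: [0.2, -0.3, -2.6]
finger_gap: 0.748
grip_force: 55.6
```

jog_arm([
  [0, 0, -0.4, 0, 0, 0, 0.5],
  [0, 0, -0.8, 0, 0, 0, 0.5],
  [0, 0, -1, 0, 0, 0, 0.5],
  [-0.3, -0.4, -1, 0, 0, 0, 0.5],
  [-0.6, -0.8, -1, 0, 0, -0.022, 0.5],
  [-1, -1, -1, 0, 0, -0.022, 0.5],
  [-1, -1, -1, 0, 0, -0.022, 0.5],
])

```text
time: 17.55
tcp_pos: [0.5131, -0.142, 0.1422]
tool_rot: [2.219, 2.222, -0.002]
force: [-0.0, -0.0, -2.3]
finger_gap: 0.748
grip_force: 57.5
```

jog_arm([
  [-0.02, -0.4, 0, 0, 0, 0, 0.5],
  [-0.04, -0.49, 0, 0, 0, 0, 0.5],
  [-0.04, -0.49, 0.3, 0, 0, 0, 0.5],
  [-0.04, -0.49, 0.6, 0, 0, 0, 0.5],
  [-0.04, -0.49, 0.9, 0, 0, 0, 0.5],
  [-0.04, -0.49, 1, 0, 0, 0, 0.5],
  [-0.04, -0.49, 1, 0, 0, 0, 0.5],
])

```text
time: 18.25
tcp_pos: [0.4661, -0.1424, 0.0409]
tool_rot: [-2.214, -2.227, 0.001]
force: [-0.5, 0.5, -1.4]
finger_gap: 0.751
grip_force: 57.9
```

```bash
python3 - <<'E'
from h import *
p,d=grab('scene','s5.png'); st()
p,d=grab('top','t5.png'); W,o=boxes(p,d)
E
```

```text
{'time': 18.3, 'joint_positions': [-0.469, 0.2927, -0.4546, 0.8237, 0.0001, 1.0961], 'tcp_pos': [0.4667, -0.1427, 0.0417], 'tool_rot': [-2.2149, -2.2277, -0.0], 'force': [0.5456, 0.025, -2.1735], 'finger_gap': 0.7479, 'grip_force': 57.8887}
1 680 0.0798 [605.   57.2] [51.2 65.9] 73.3 [ 47. 143.  69.] [297. 153.]
7 2190 0.086 [466.   80.4] [ 66.5 151.4] 1.0 [205. 166.  30.] [285. 215.]
```

jog_arm([
  [0, 0, 0.01, 0, 0, 0, 0.5],
  [0, 0, 0.02, 0, 0, 0, 0.5],
  [-0.03, 0, 0.02, 0, 0, 0, 0.5],
  [-0.06, 0, 0.02, 0, 0, 0, 0.5],
  [-0.08, 0, 0.02, 0, 0, 0, 0.5],
  [-0.08, 0, 0.02, 0, 0, 0, 0.5],
])

```text
time: 18.95
tcp_pos: [0.4665, -0.1513, 0.0393]
tool_rot: [2.216, 2.227, -0.0]
force: [0.2, 0.6, -2.6]
finger_gap: 0.749
grip_force: 57.9
```

jog_arm([
  [-0.01, 0, 0, 0, 0, 0, 0.5],
  [-0.015, 0, 0, 0, 0, 0, 0.5],
  [-0.015, 0, 0, 0, 0, 0, 0.5],
])

```text
time: 19.25
tcp_pos: [0.4664, -0.1524, 0.0393]
tool_rot: [2.215, 2.227, 0.0]
force: [0.9, 0.6, -2.2]
finger_gap: 0.75
grip_force: 57.9
```

jog_arm([
  [-0.01, 0, 0, 0, 0, 0, 0.5],
  [-0.015, 0, 0, 0, 0, 0, 0.5],
  [-0.015, 0, 0, 0, 0, 0, 0.5],
])

```text
time: 19.55
tcp_pos: [0.4664, -0.1535, 0.0393]
tool_rot: [-2.215, -2.227, -0.001]
force: [0.5, 3.5, -2.3]
finger_gap: 0.75
grip_force: 57.9
```

jog_arm([
  [0, 0, 0.008, 0, 0, 0, 0.5],
  [0, 0, 0.015, 0, 0, 0, 0.5],
  [0, 0, 0.015, 0, 0, 0, 0.5],
])

```text
time: 19.85
tcp_pos: [0.4665, -0.1535, 0.039]
tool_rot: [2.215, 2.227, 0.001]
force: [-3.9, 5.7, 16.4]
finger_gap: 0.75
grip_force: 59.8
```

jog_arm([
  [-0.01, 0, 0, 0, 0, 0, 0.5],
  [-0.01, 0, 0, 0, 0, 0, 0.5],
])

```text
time: 20.05
tcp_pos: [0.4664, -0.1536, 0.0391]
tool_rot: [-2.214, -2.228, -0.003]
force: [-3.8, 10.7, 18.5]
finger_gap: 0.743
grip_force: 60.1
```

jog_arm([
  [0, 0, 0, 0, 0, 0, 1],
  [0, 0, 0, 0, 0, 0, 1],
  [0, 0, 0, 0, 0, 0, 1],
  [0, 0, 0, 0, 0, 0, 1],
  [0, 0, 0, 0, 0, 0, 1],
  [0.01, 0, -0.03, 0, 0, 0, 1],
  [0.01, 0, -0.03, 0, 0, 0, 1],
])

```text
time: 20.75
tcp_pos: [0.4666, -0.1539, 0.0411]
tool_rot: [2.215, 2.227, 0.0]
force: [-0.2, 0.2, 0.1]
finger_gap: 1.003
grip_force: 0.0
```

```bash
python3 - <<'E'
from h import *
p,d=grab('scene','s6.png'); st()
cv2.imwrite('pics/s6c.png',cv2.resize(cv2.cvtColor(p,cv2.COLOR_RGB2BGR)[110:270,180:420],None,fx=3,fy=3))
E
```

```text
{'time': 20.8, 'joint_positions': [-0.4895, 0.2978, -0.4488, 0.8238, -0.0, 1.0757], 'tcp_pos': [0.4666, -0.1539, 0.041], 'tool_rot': [2.215, 2.2273, 0.0001], 'force': [0.0343, 0.4722, -0.101], 'finger_gap': 0.9988, 'grip_force': 0.0}
```

View pics/s6c.png

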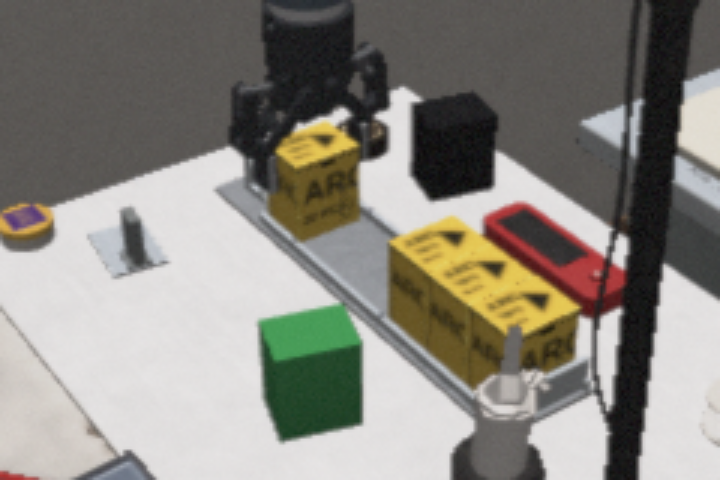

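The three cartons stand closed up at the front, at about (480,290) in the crop. The reserve stands at the backrest foot at (320,185). I grip it and tip it about its rear edge.

jog_arm([
  [0, 0, 0, 0, 0, 0, 0.5],
  [0, 0, 0, 0, 0, 0, 0.5],
  [0, 0, 0, 0, 0, 0, 0.5],
  [0, 0, 0, 0, 0, 0, 0.5],
  [0, 0, 0, 0, 0, 0, 0.5],
  [0, 0, -0.01, 0, 0, 0, 0.5],
], force=40)

```text
time: 21.4
tcp_pos: [0.4662, -0.1537, 0.0415]
tool_rot: [-2.215, -2.227, 0.0]
force: [0.3, -1.2, -2.5]
finger_gap: 0.751
grip_force: 44.5
```

jog_arm([
  [-0.016, 0, -0.017, 0, 0.1, 0, 0.5],
  [-0.034, 0, -0.03, 0, 0.2, 0, 0.5],
  [-0.054, 0, -0.041, 0, 0.3, 0, 0.5],
  [-0.073, 0, -0.052, 0, 0.4, 0, 0.5],
  [-0.073, 0, -0.052, 0, 0.4, 0, 0.5],
])

```text
time: 21.9
tcp_pos: [0.4665, -0.1621, 0.0465]
tool_rot: [-2.111, -2.119, -0.213]
force: [0.4, 0.8, -1.0]
finger_gap: 0.751
grip_force: 44.7
```

```bash
python3 - <<'E'
from h import *
s=st(); print(R.from_rotvec(s['tool_rot']).as_matrix().round(3))
E
```

```text
{'time': 21.9, 'joint_positions': [-0.6046, 0.3531, -0.3645, 0.9697, 0.1645, 0.9528], 'tcp_pos': [0.4665, -0.1621, 0.0465], 'tool_rot': [-2.1111, -2.1191, -0.2127], 'force': [0.4473, 0.8083, -0.9716], 'finger_gap': 0.7511, 'grip_force': 44.716}
[[-0.004  1.    -0.001]
 [ 0.98   0.004  0.2  ]
 [ 0.2   -0.001 -0.98 ]]
```

jog_arm([
  [-0.037, 0, -0.025, 0, 0.2, 0, 0.5],
  [-0.076, 0, -0.047, 0, 0.4, 0, 0.5],
  [-0.117, 0, -0.065, 0, 0.6, 0, 0.5],
  [-0.159, 0, -0.078, 0, 0.8, 0, 0.5],
  [-0.159, 0, -0.078, 0, 0.8, 0, 0.5],
])

```text
time: 22.4
tcp_pos: [0.4664, -0.1791, 0.0501]
tool_rot: [-1.874, -1.878, -0.581]
force: [0.2, 2.6, 1.4]
finger_gap: 0.753
grip_force: 45.4
```

```bash
python3 - <<'E'
from h import *
p,d=grab('scene','s7.png'); s=st(); print(R.from_rotvec(s['tool_rot']).as_matrix().round(3))
cv2.imwrite('pics/s7c.png',cv2.resize(cv2.cvtColor(p,cv2.COLOR_RGB2BGR)[110:240,200:380],None,fx=4,fy=4))
E
```

```text
{'time': 22.45, 'joint_positions': [-0.7801, 0.5439, -0.1831, 1.2949, 0.4097, 0.692], 'tcp_pos': [0.4663, -0.1787, 0.0502], 'tool_rot': [-1.8751, -1.8815, -0.5775], 'force': [-0.0035, -0.2043, -1.7661], 'finger_gap': 0.7536, 'grip_force': 45.0798}
[[-0.002  1.    -0.004]
 [ 0.825  0.004  0.564]
 [ 0.564 -0.002 -0.825]]
```

View pics/s7c.png

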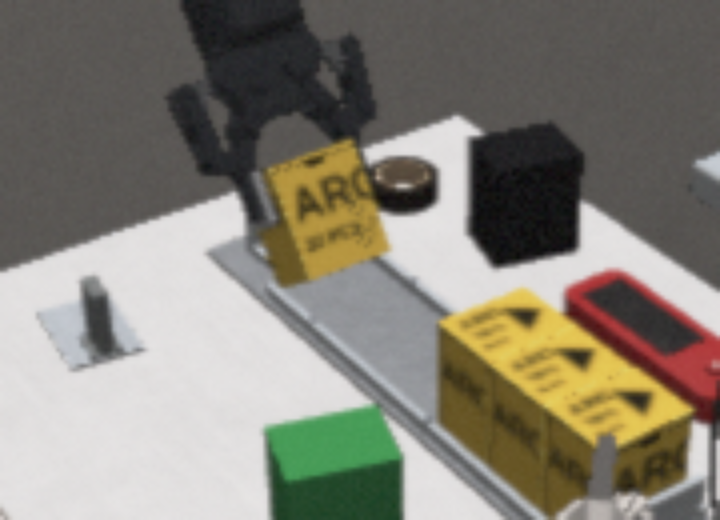

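jog_arm([
  [-0.013, 0, -0.009, 0, 0.07, 0, 0.5],
  [-0.025, 0, -0.017, 0, 0.14, 0, 0.5],
  [-0.025, 0, -0.017, 0, 0.14, 0, 0.5],
])

```text
time: 22.75
tcp_pos: [0.4664, -0.181, 0.051]
tool_rot: [-1.83, -1.841, -0.633]
force: [-0.7, -0.2, -2.4]
finger_gap: 0.756
grip_force: 45.0
```

jog_arm([
  [0, 0, 0, 0, 0, 0, 0.72],
  [0, 0, 0, 0, 0, 0, 0.8],
  [0, 0, 0, 0, 0, 0, 0.85],
  [0, 0, 0, 0, 0, 0, 1],
  [0, 0, 0, 0, 0, 0, 1],
  [0, 0, 0, 0, 0, 0, 1],
])

```text
time: 23.35
tcp_pos: [0.4666, -0.1813, 0.0515]
tool_rot: [-1.829, -1.84, -0.637]
force: [-0.1, -0.1, -0.0]
finger_gap: 1.002
grip_force: 0.0
```

```bash
python3 - <<'E'
from h import *
p,d=grab('scene','s8.png'); s=st(); print(R.from_rotvec(s['tool_rot']).as_matrix().round(3))
cv2.imwrite('pics/s8c.png',cv2.resize(cv2.cvtColor(p,cv2.COLOR_RGB2BGR)[110:240,200:380],None,fx=4,fy=4))
E
```

```text
{'time': 23.4, 'joint_positions': [-0.8034, 0.5835, -0.1496, 1.358, 0.443, 0.6423], 'tcp_pos': [0.4666, -0.1813, 0.0515], 'tool_rot': [-1.8294, -1.8393, -0.6367], 'force': [-0.3493, -0.2545, 0.8731], 'finger_gap': 1.0052, 'grip_force': 0.0}
[[-0.004  1.    -0.003]
 [ 0.784  0.005  0.621]
 [ 0.621 -0.    -0.784]]
```

View pics/s8c.png

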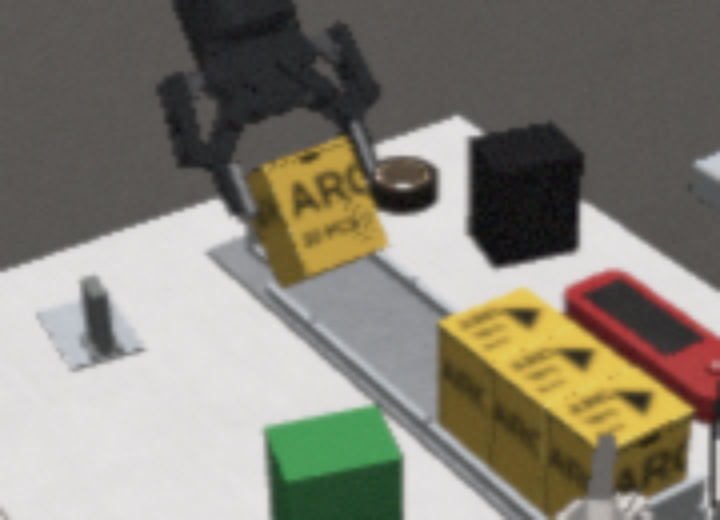

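The carton leans on the backrest by itself, at (315,215) in the crop, and the fingers are clear of it. I back out along the tool axis and come upright.

jog_arm([
  [0, 0, -0.2, 0, 0, 0, 1],
  [0, 0, -0.5, 0, 0, 0, 1],
  [0, 0, -0.8, 0, 0, 0, 1],
  [0, 0, -1, 0, 0, 0, 1],
  [0, 0, -1, 0, 0, 0, 1],
])

```text
time: 23.9
tcp_pos: [0.4674, -0.2453, 0.131]
tool_rot: [-1.832, -1.841, -0.637]
force: [-0.3, -0.0, 0.2]
finger_gap: 1.0
grip_force: 0.0
```

jog_arm([
  [0.2, 0, -0.4, 0, 0, 0, 1],
  [0.6, 0, -0.6, 0, -0.3, 0, 1],
  [1, 0, -0.6, 0, -0.6, 0, 1],
  [1, 0, -0.6, 0, -0.9, 0, 1],
  [1, 0, -0.6, 0, -1, 0, 1],
  [1, 0, -0.6, 0, -1, 0, 1],
])

```text
time: 24.5
tcp_pos: [0.4665, -0.1998, 0.2396]
tool_rot: [-2.124, -2.143, -0.181]
force: [0.4, 0.4, -0.4]
finger_gap: 1.0
grip_force: 0.0
```

jog_arm([
  [0.4, 0, 0, 0, -0.2, 0, 1],
  [0.8, 0, 0, 0, -0.35, 0, 1],
  [0.8, 0, 0, 0, -0.35, 0, 1],
])

```text
time: 24.8
tcp_pos: [0.4658, -0.1186, 0.2525]
tool_rot: [2.207, 2.232, -0.005]
force: [-0.7, -0.4, -0.2]
finger_gap: 1.0
grip_force: 0.0
```

```bash
python3 - <<'E'
from h import *
p,d=grab('top','t9.png'); W,o=boxes(p,d); s=st(); print(R.from_rotvec(s['tool_rot']).as_matrix().round(3)); marker(p,d)
E
```

```text
1 683 0.0797 [604.8  57.3] [51.  65.8] 73.9 [ 40. 124.  59.] [297. 153.]
5 2186 0.086 [465.9  80.4] [ 66.1 151.3] 1.0 [178.  144.5  25. ] [285. 215.]
{'time': 24.85, 'joint_positions': [-0.4256, 0.1356, -0.0848, 1.35, -0.0033, 1.1349], 'tcp_pos': [0.4661, -0.1206, 0.252], 'tool_rot': [2.2088, 2.2318, -0.0046], 'force': [0.6156, -0.4936, 0.7577], 'finger_gap': 0.9965, 'grip_force': 0.0}
[[-0.01   1.    -0.001]
 [ 1.     0.01  -0.003]
 [-0.003 -0.001 -1.   ]]
blade 3568 ((610.2542724609375, -159.8066864013672), (158.76730346679688, 220.13772583007812), 89.53178405761719) [376.97982063 154.98066143]
```

jog_arm([
  [0.5, 0, 0, 0, 0, 0, 1],
  [1, 0, 0, 0, 0, 0, 1],
  [1, 0, 0, 0, 0, 0, 1],
])

```text
time: 25.15
tcp_pos: [0.4653, -0.02, 0.2507]
tool_rot: [-2.211, -2.23, 0.005]
force: [0.5, 0.3, -0.2]
finger_gap: 1.0
grip_force: 0.0
```

jog_arm([
  [0.5, 0, 0, 0, 0, 0, 1],
  [1, 0, 0, 0, 0, 0, 1],
  [1, 0, 0, 0, 0, 0, 1],
])

```text
time: 25.45
tcp_pos: [0.4651, 0.0798, 0.2501]
tool_rot: [-2.211, -2.231, 0.007]
force: [0.5, -0.6, 0.4]
finger_gap: 1.002
grip_force: 0.0
```

```bash
python3 - <<'E'
from h import *
p,d=grab('top','t10.png'); W,o=boxes(p,d); marker(p,d); st()
i=cv2.cvtColor(p,cv2.COLOR_RGB2BGR)[125:250,340:450]
cv2.imwrite('pics/t10c.png',cv2.resize(i,None,fx=4.8,fy=4.8,interpolation=cv2.INTER_CUBIC))
E
```

```text
1 156 0.0797 [599.2  37.6] [15.  64.8] 80.0 [ 42. 129.  61.] [306. 153.]
2 557 0.0859 [466.7  26.5] [65.8 43. ] 0.5 [181. 148.  26.] [311. 214.]
3 819 0.0831 [ 467.5 -196.2] [65.5 65.8] 0.3 [146. 116.  20.] [412. 215.]
6 783 0.08 [ 324.1 -139.6] [50.8 65.2] 75.7 [26. 25. 27.] [388. 283.]
blade 7979 ((610.276611328125, -200.07772827148438), (239.53485107421875, 219.84811401367188), 89.79126739501953) [402.15465597 163.076952  ]
fintop 64 ((624.397216796875, -192.50210571289062), (25.792734146118164, 11.704755783081055), 86.63114929199219) 0.052660257370278574
{'time': 25.5, 'joint_positions': [-0.0101, 0.1219, -0.1059, 1.3463, -0.0038, 1.5522], 'tcp_pos': [0.4653, 0.0778, 0.2501], 'tool_rot': [2.2118, 2.2306, -0.0078], 'force': [-0.0542, -0.142, 0.1726], 'finger_gap': 1.0041, 'grip_force': 0.0}
```

View pics/t10c.png

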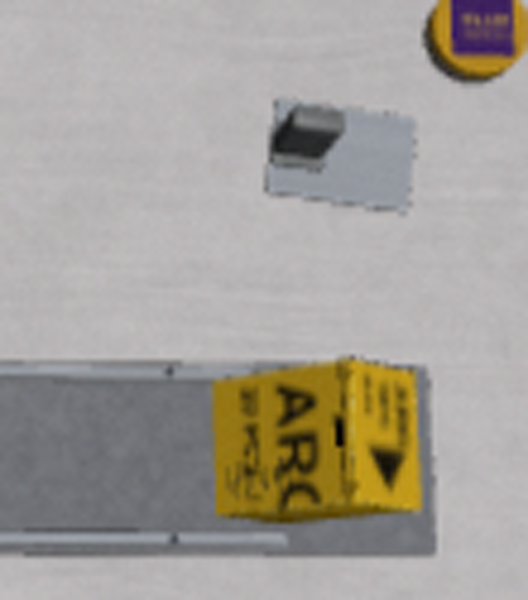

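The marker has not moved (fin at about (0.6245, -0.1925), yaw about 7°), and the reserve leans squarely on the backrest. I go for the marker.

jog_arm([
  [-0.45, 0.25, 0, 0, 0, 0, 0.5],
  [-0.9, 0.52, 0, 0, 0, 0, 0.5],
  [-0.9, 0.52, 0, 0, 0, 0, 0.5],
])

```text
time: 25.8
tcp_pos: [0.52, -0.0191, 0.2499]
tool_rot: [2.22, 2.22, -0.008]
force: [-0.6, 0.6, -1.0]
finger_gap: 0.511
grip_force: 0.0
```

jog_arm([
  [-0.45, 0.25, 0, 0, 0, 0, 0.5],
  [-0.9, 0.52, 0, 0, 0, 0, 0.5],
  [-0.9, 0.52, 0, 0, 0, 0, 0.5],
])

```text
time: 26.1
tcp_pos: [0.5718, -0.1094, 0.2498]
tool_rot: [2.221, 2.22, -0.008]
force: [-0.6, 0.2, -0.7]
finger_gap: 0.502
grip_force: 0.0
```

jog_arm([
  [-0.45, 0.25, 0, 0, 0, 0.1, 0.5],
  [-0.9, 0.52, 0.4, 0, 0, 0.265, 0.5],
  [-0.9, 0.52, 0.8, 0, 0, 0.265, 0.5],
  [-0.9, 0.52, 1, 0, 0, 0.265, 0.5],
  [-0.9, 0.52, 1, 0, 0, 0.265, 0.5],
  [-0.9, 0.52, 1, 0, 0, 0.265, 0.5],
])

```text
time: 26.7
tcp_pos: [0.6222, -0.1942, 0.1528]
tool_rot: [2.358, 2.073, -0.006]
force: [0.4, 0.4, 0.8]
finger_gap: 0.501
grip_force: 0.0
```

```bash
python3 - <<'E'
from h import *
s=st(); r=R.from_rotvec(s['tool_rot']).as_matrix(); print(r.round(3)); print(r.T@(np.array([.6245,-.1925,.022])-s['tcp_pos']))
E
```

```text
{'time': 26.7, 'joint_positions': [-0.4293, 0.4609, 0.1294, 1.2386, -0.0042, 1.27], 'tcp_pos': [0.6222, -0.1942, 0.1528], 'tool_rot': [2.3577, 2.0727, -0.0056], 'force': [0.4458, 0.4324, 0.823], 'finger_gap': 0.5008, 'grip_force': 0.0}
[[ 0.128  0.992 -0.001]
 [ 0.992 -0.128 -0.004]
 [-0.004 -0.001 -1.   ]]
[0.00253037 0.00217296 0.1308307 ]
```

jog_arm([
  [0.025, 0.02, 0.3, 0, 0.008, 0, 0.5],
  [0.025, 0.02, 0.6, 0, 0.008, 0, 0.5],
  [0.025, 0.02, 0.8, 0, 0.008, 0, 0.5],
  [0.025, 0.02, 0.8, 0, 0.008, 0, 0.5],
])

```text
time: 27.1
tcp_pos: [0.6244, -0.191, 0.0723]
tool_rot: [-2.357, -2.076, 0.001]
force: [0.2, 0.5, -0.2]
finger_gap: 0.5
grip_force: 0.0
```

jog_arm([
  [0, 0, 0.3, 0, 0, 0, 0.5],
  [0, 0, 0.5, 0, 0, 0, 0.5],
  [0, 0, 0.5, 0, 0, 0, 0.5],
  [0, 0, 0.5, 0, 0, 0, 0],
  [0, 0, 0.5, 0, 0, 0, 0],
  [0, 0, 0.5, 0, 0, 0, 0],
  [0, 0, 0.5, 0, 0, 0, 0],
  [0, 0, 0.5, 0, 0, 0, 0],
], force=50)

```text
time: 27.9
tcp_pos: [0.6262, -0.1918, 0.0254]
tool_rot: [2.354, 2.073, 0.002]
force: [0.2, 0.8, 5.6]
finger_gap: 0.127
grip_force: 49.5
```

jog_arm([
  [0, 0, 0, 0, 0, 0, 0],
  [0, 0, 0, 0, 0, 0, 0],
  [0, 0, 0, 0, 0, 0, 0],
  [0, 0, -0.1, 0, 0, 0, 0],
  [0, 0, -0.2, 0, 0, 0, 0],
  [0, 0, -0.2, 0, 0, 0, 0],
])

```text
time: 28.5
tcp_pos: [0.6261, -0.1917, 0.0455]
tool_rot: [2.355, 2.073, 0.002]
force: [0.9, 0.0, -0.8]
finger_gap: 0.128
grip_force: 48.7
```

jog_arm([
  [0, 0, -0.4, 0, 0, 0, 0],
  [0.2, 0, -0.7, 0, 0, 0, 0],
  [0.6, 0, -0.7, 0, 0, 0, 0],
  [0.96, 0, -0.7, 0, 0, 0, 0],
  [0.96, 0, -0.7, 0, 0, 0, 0],
])

```text
time: 29.0
tcp_pos: [0.6373, -0.0921, 0.1134]
tool_rot: [2.353, 2.08, 0.001]
force: [0.1, 0.6, -1.3]
finger_gap: 0.132
grip_force: 48.9
```

jog_arm([
  [0, -0.4, 0, 0, 0, 0, 0],
  [0, -0.75, 0, 0, 0, 0, 0],
  [0, -0.9, 0, 0, 0, 0, 0],
  [0, -0.9, 0, 0, 0, 0, 0],
])

```text
time: 29.4
tcp_pos: [0.546, -0.0846, 0.1133]
tool_rot: [2.358, 2.075, -0.001]
force: [0.6, 0.1, 0.1]
finger_gap: 0.131
grip_force: 49.1
```

jog_arm([
  [0, -0.4, 0, 0, 0, -0.1, 0],
  [0, -0.7, 0, 0, 0, -0.2, 0],
  [0, -0.84, 0, 0, 0, -0.272, 0],
  [0, -0.84, 0, 0, 0, -0.272, 0],
  [0, -0.84, 0, 0, 0, -0.272, 0],
])

```text
time: 29.9
tcp_pos: [0.4658, -0.0746, 0.1131]
tool_rot: [2.211, 2.228, 0.001]
force: [0.7, 0.1, -0.3]
finger_gap: 0.134
grip_force: 49.2
```

```bash
python3 - <<'E'
from h import *
s=st(); r=R.from_rotvec(s['tool_rot']).as_matrix(); print(r.round(3))
p,d=grab('scene','s11.png'); cv2.imwrite('pics/s11c.png',cv2.resize(cv2.cvtColor(p,cv2.COLOR_RGB2BGR)[110:240,200:380],None,fx=4,fy=4))
E
```

```text
{'time': 29.9, 'joint_positions': [-0.3364, 0.1942, -0.3799, 0.9942, -0.0008, 1.2268], 'tcp_pos': [0.4658, -0.0746, 0.1131], 'tool_rot': [2.2112, 2.228, 0.0006], 'force': [0.7447, 0.1041, -0.3358], 'finger_gap': 0.1336, 'grip_force': 49.2369}
[[-0.008  1.     0.002]
 [ 1.     0.008 -0.002]
 [-0.002  0.002 -1.   ]]
```

View pics/s11c.png

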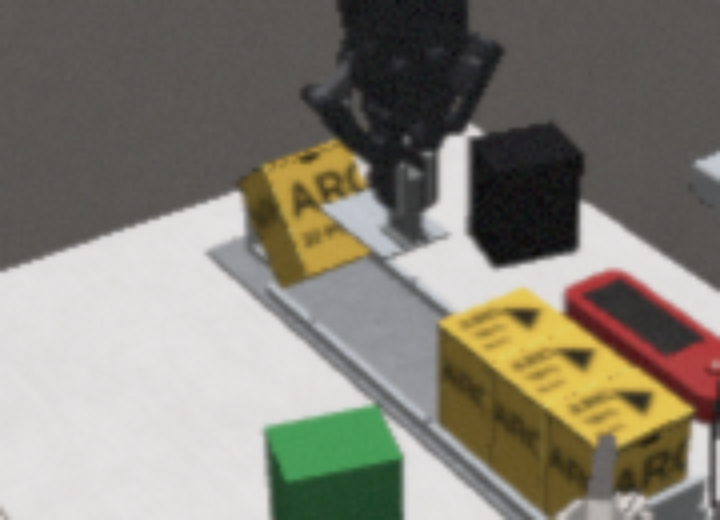

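The marker is held level over the lane at (400,225) in the crop, in front of the leaning carton. I lower it.

jog_arm([
  [0.05, 0, 0.3, 0, 0, 0, 0],
  [0.05, 0, 0.6, 0, 0, 0, 0],
  [0.05, 0, 0.75, 0, 0, 0, 0],
  [0.05, 0, 0.79, 0, 0, 0, 0],
  [0.05, 0, 0.79, 0, 0, 0, 0],
])

```text
time: 30.45
tcp_pos: [0.4651, -0.0692, 0.0332]
tool_rot: [2.212, 2.231, -0.001]
force: [0.4, 0.6, -0.9]
finger_gap: 0.131
grip_force: 49.3
```

jog_arm([
  [0, 0, 0.01, 0, 0, 0, 0],
  [0, 0, 0.02, 0, 0, 0, 0],
  [0, 0, 0.02, 0, 0, 0, 0],
])

```text
time: 30.75
tcp_pos: [0.4649, -0.0692, 0.0322]
tool_rot: [2.21, 2.23, 0.0]
force: [0.1, 0.4, -0.3]
finger_gap: 0.128
grip_force: 49.3
```

jog_arm([
  [0, 0, 0.01, 0, 0, 0, 0],
  [0, 0, 0.015, 0, 0, 0, 0],
  [0, 0, 0.015, 0, 0, 0, 0],
])

```text
time: 31.05
tcp_pos: [0.4649, -0.0691, 0.0313]
tool_rot: [2.209, 2.23, 0.001]
force: [-3.7, 1.7, 12.9]
finger_gap: 0.133
grip_force: 51.2
```

jog_arm([
  [-0.05, 0.01, -0.007, 0, 0, 0, 0],
  [-0.15, 0.01, -0.007, 0, 0, 0, 0],
  [-0.25, 0.01, -0.007, 0, 0, 0, 0],
  [-0.33, 0.01, -0.007, 0, 0, 0, 0],
  [-0.38, 0.01, -0.007, 0, 0, 0, 0],
  [-0.38, 0.01, -0.007, 0, 0, 0, 0],
])

```text
time: 31.65
tcp_pos: [0.4664, -0.1085, 0.0313]
tool_rot: [2.211, 2.228, -0.0]
force: [-0.7, -1.4, 5.6]
finger_gap: 0.129
grip_force: 50.2
```

```bash
python3 - <<'E'
from h import *
s=st()
p,d=grab('scene','s12.png'); cv2.imwrite('pics/s12c.png',cv2.resize(cv2.cvtColor(p,cv2.COLOR_RGB2BGR)[130:210,230:340],None,fx=7,fy=7,interpolation=cv2.INTER_CUBIC))
E
```

```text
{'time': 31.65, 'joint_positions': [-0.4034, 0.2901, -0.4922, 0.7862, -0.0011, 1.1595], 'tcp_pos': [0.4664, -0.1085, 0.0313], 'tool_rot': [2.2108, 2.2284, -0.0002], 'force': [-0.6972, -1.3979, 5.5877], 'finger_gap': 0.1286, 'grip_force': 50.1611}
```

View pics/s12c.png

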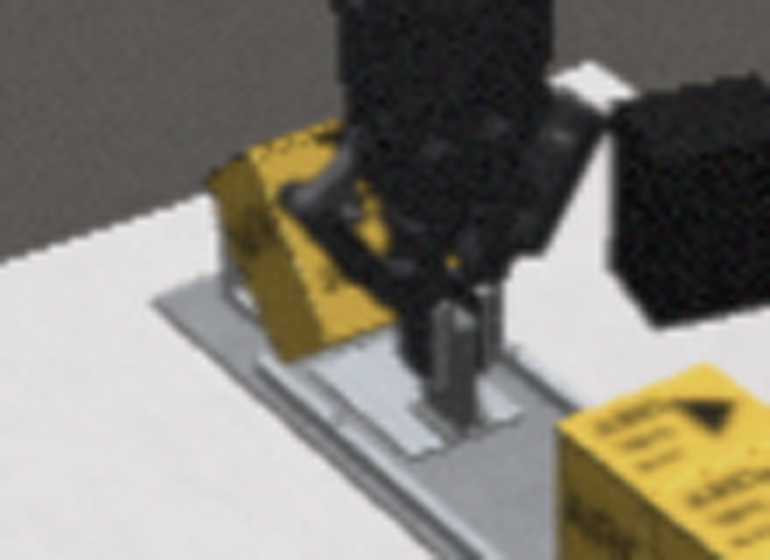

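The blade lies on the lane floor and reaches under the carton's raised front edge (370,350 in the crop). I release the marker and withdraw straight up.

jog_arm([
  [0, 0, 0, 0, 0, 0, 0.35],
  [0, 0, 0, 0, 0, 0, 0.35],
  [0, 0, 0, 0, 0, 0, 0.35],
  [0, 0, -0.2, 0, 0, 0, 0.35],
  [0, 0, -0.6, 0, 0, 0, 0.35],
  [0, 0, -1, 0, 0, 0, 0.35],
  [0, 0, -1, 0, 0, 0, 1],
])

```text
time: 32.4
tcp_pos: [0.468, -0.1078, 0.1354]
tool_rot: [2.205, 2.226, 0.004]
force: [1.0, -0.0, 1.0]
finger_gap: 0.507
grip_force: 0.0
```

jog_arm([
  [0, 0, -0.5, 0, 0, 0, 1],
  [0.4, 0, -1, 0, 0, 0, 1],
  [0.9, 0, -1, 0, 0, 0, 1],
  [1, 0, -1, 0, 0, 0, 1],
  [1, 0, -1, 0, 0, 0, 1],
])

```text
time: 32.9
tcp_pos: [0.4647, -0.0047, 0.2311]
tool_rot: [2.207, 2.234, 0.001]
force: [-0.0, -0.3, -0.1]
finger_gap: 0.997
grip_force: 0.0
```

jog_arm([
  [0.5, 0, 0, 0, 0, 0, 1],
  [0.8, 0, 0, 0, 0, 0, 1],
  [0.8, 0, 0, 0, 0, 0, 1],
])

```text
time: 33.2
tcp_pos: [0.4638, 0.075, 0.23]
tool_rot: [-2.208, -2.234, 0.001]
force: [0.8, -0.6, -0.5]
finger_gap: 0.997
grip_force: 0.0
```

```bash
python3 - <<'E'
from h import *
s=st()
p,d=grab('top','t13.png'); W,o=boxes(p,d); z=W[...,2]
k=(z>.045)&(z<.068)&(abs(W[...,0]-.466)<.02)&(W[...,1]>-.16)&(W[...,1]<-.08); q=W[k]; print('fin',cv2.minAreaRect((q[:,:2]*1000).astype(np.float32)),np.median(q[:,2]))
i=cv2.cvtColor(p,cv2.COLOR_RGB2BGR)[190:250,340:440]
cv2.imwrite('pics/t13c.png',cv2.resize(i,None,fx=7,fy=7,interpolation=cv2.INTER_CUBIC))
E
```

```text
{'time': 33.2, 'joint_positions': [-0.0181, 0.1226, -0.1561, 1.2927, -0.0006, 1.541], 'tcp_pos': [0.4638, 0.075, 0.23], 'tool_rot': [-2.2085, -2.2343, 0.0012], 'force': [0.8291, -0.6497, -0.5074], 'finger_gap': 0.9968, 'grip_force': 0.0}
3 391 0.0861 [466.8  19.9] [65.7 30.1] 0.9 [190. 155.  28.] [314. 213.]
5 819 0.0834 [ 467.3 -196. ] [65.2 67.1] 1.1 [152. 122.  22.] [412. 215.]
9 783 0.0801 [ 324.  -139.8] [51.5 65.3] 76.3 [28. 27. 29.] [388. 283.]
fin ((466.3307189941406, -128.04818725585938), (62.704105377197266, 39.70698165893555), 89.49079895019531) 0.05642161943002766
```

View pics/t13c.png

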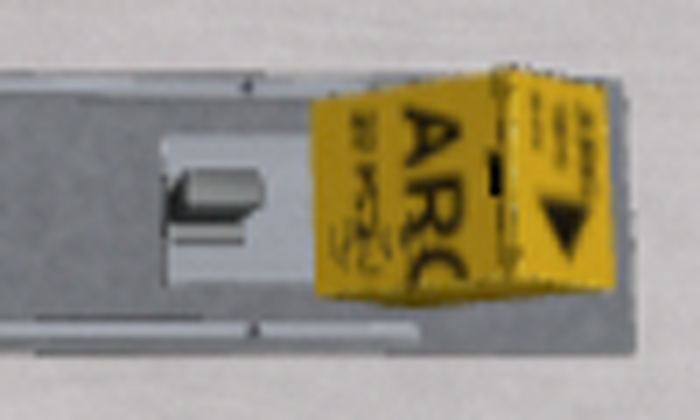

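The marker sits straight in the channel with its blade under the carton. I re-approach the leaning carton with the same tilt.

jog_arm([
  [-0.5, 0.02, -0.1, 0, 0, 0, 1],
  [-1, 0.02, -0.2, 0, 0, 0, 1],
  [-1, 0.02, -0.2, 0, 0, 0, 1],
])

```text
time: 33.55
tcp_pos: [0.4675, -0.0323, 0.2511]
tool_rot: [2.215, 2.223, -0.002]
force: [0.2, -0.2, -0.1]
finger_gap: 1.003
grip_force: 0.0
```

jog_arm([
  [-0.5, 0, 0, 0, 0, 0, 1],
  [-1, 0, 0, 0, 0, 0, 1],
  [-1, 0, 0, 0, 0, 0, 1],
])

```text
time: 33.85
tcp_pos: [0.4676, -0.1327, 0.2499]
tool_rot: [2.218, 2.224, -0.003]
force: [-0.1, -0.3, 0.5]
finger_gap: 1.002
grip_force: 0.0
```

jog_arm([
  [-0.3, 0, 0, 0, 0.25, 0, 1],
  [-0.6, 0, 0, 0, 0.5, 0, 1],
  [-0.9, 0, 0, 0, 0.75, 0, 1],
  [-1, 0, 0, 0, 1, 0, 1],
  [-1, 0, 0, 0, 1, 0, 1],
])

```text
time: 34.35
tcp_pos: [0.468, -0.231, 0.2472]
tool_rot: [-1.933, -1.937, -0.497]
force: [-0.7, 0.5, -0.9]
finger_gap: 1.0
grip_force: 0.0
```

jog_arm([
  [0, 0, 0, 0, 0.2, 0, 1],
  [0, 0, 0, 0, 0.36, 0, 1],
  [0, 0, 0, 0, 0.36, 0, 1],
])

```text
time: 34.65
tcp_pos: [0.4683, -0.2277, 0.249]
tool_rot: [-1.82, -1.832, -0.643]
force: [-0.5, -0.3, 0.1]
finger_gap: 0.997
grip_force: 0.0
```

```bash
python3 - <<'E'
from h import *
s=st(); r=R.from_rotvec(s['tool_rot']).as_matrix(); print(r.round(3)); print('to grip',r.T@(np.array([.4666,-.1813,.0515])-s['tcp_pos']))
E
```

```text
{'time': 34.65, 'joint_positions': [-0.8551, 0.5039, 0.2406, 1.8611, 0.4209, 0.5878], 'tcp_pos': [0.4683, -0.2277, 0.249], 'tool_rot': [-1.8196, -1.8317, -0.6432], 'force': [-0.47, -0.3298, 0.1073], 'finger_gap': 0.997, 'grip_force': 0.0}
[[-0.004  1.    -0.007]
 [ 0.776  0.007  0.63 ]
 [ 0.63  -0.002 -0.776]]
to grip [-0.08842915 -0.00091004  0.18259195]
```

jog_arm([
  [-0.4, -0.01, 0.36, 0, 0, 0, 1],
  [-0.88, -0.01, 0.8, 0, 0, 0, 1],
  [-0.88, -0.01, 0.8, 0, 0, 0, 1],
  [-0.88, -0.01, 0.8, 0, 0, 0, 1],
])

```text
time: 35.05
tcp_pos: [0.4673, -0.2441, 0.1317]
tool_rot: [-1.819, -1.835, -0.64]
force: [0.8, -0.0, 0.6]
finger_gap: 0.996
grip_force: 0.0
```

```bash
python3 - <<'E'
from h import *
s=st(); r=R.from_rotvec(s['tool_rot']).as_matrix(); print(r.round(3)); print('to grip',r.T@(np.array([.4666,-.1813,.0515])-s['tcp_pos']))
E
```

```text
{'time': 35.05, 'joint_positions': [-0.8722, 0.5846, 0.077, 1.6215, 0.4093, 0.571], 'tcp_pos': [0.4673, -0.2441, 0.1317], 'tool_rot': [-1.8193, -1.8352, -0.6403], 'force': [0.7768, -0.0312, 0.5706], 'finger_gap': 0.9962, 'grip_force': 0.0}
[[-0.006  1.    -0.008]
 [ 0.778  0.01   0.628]
 [ 0.628 -0.002 -0.778]]
to grip [-1.47466378e-03  4.44526417e-05  1.01850977e-01]
```

jog_arm([
  [-0.015, 0, 0.3, 0, 0, 0, 1],
  [-0.015, 0, 0.6, 0, 0, 0, 1],
  [-0.015, 0, 0.85, 0, 0, 0, 1],
  [-0.015, 0, 1, 0, 0, 0, 1],
  [-0.015, 0, 1, 0, 0, 0, 1],
])

```text
time: 35.55
tcp_pos: [0.4675, -0.1819, 0.0556]
tool_rot: [-1.819, -1.839, -0.641]
force: [0.1, 0.9, 0.9]
finger_gap: 0.998
grip_force: 0.0
```

jog_arm([
  [0, 0, 0, 0, 0, 0, 0.5],
  [0, 0, 0, 0, 0, 0, 0.5],
  [0, 0, 0, 0, 0, 0, 0.5],
  [0, 0, 0, 0, 0, 0, 0.5],
  [0, 0, 0, 0, 0, 0, 0.5],
], force=40)

```text
time: 36.05
tcp_pos: [0.4682, -0.1842, 0.0562]
tool_rot: [-1.822, -1.838, -0.645]
force: [-0.4, -0.1, 8.1]
finger_gap: 0.742
grip_force: 45.2
```

```bash
python3 - <<'E'
from h import *
s=st(); r=R.from_rotvec(s['tool_rot']).as_matrix(); print(r.round(3)); print('pivot in tool',r.T@(np.array([.4666,-.1806,.006])-s['tcp_pos']))
p,d=grab('scene','s14.png'); cv2.imwrite('pics/s14c.png',cv2.resize(cv2.cvtColor(p,cv2.COLOR_RGB2BGR)[120:210,230:340],None,fx=6,fy=6,interpolation=cv2.INTER_CUBIC))
E
```

```text
{'time': 36.05, 'joint_positions': [-0.8072, 0.5872, -0.1334, 1.3789, 0.4464, 0.6322], 'tcp_pos': [0.4682, -0.1842, 0.0562], 'tool_rot': [-1.8217, -1.8376, -0.6451], 'force': [-0.3837, -0.0699, 8.112], 'finger_gap': 0.7423, 'grip_force': 45.2176}
[[-0.008  1.    -0.003]
 [ 0.779  0.008  0.627]
 [ 0.627  0.003 -0.779]]
pivot in tool [-0.02869053 -0.00169066  0.04132987]
```

View pics/s14c.png

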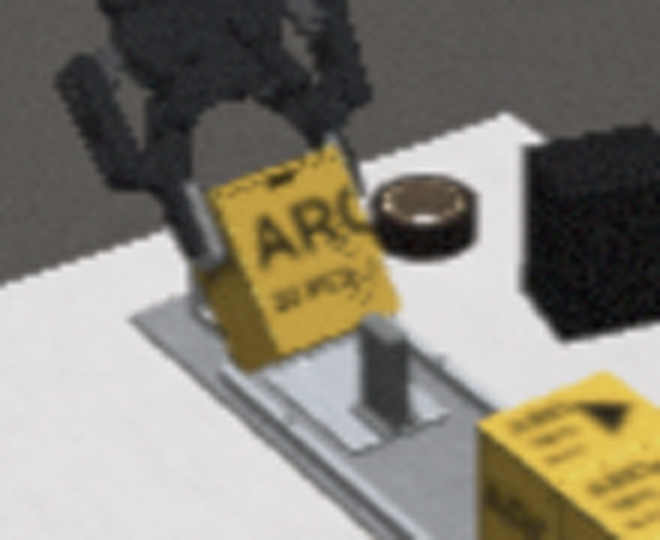

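The grip on the tilted carton is good, and the blade and fin are clear in front of it. I lower it about its rear edge.

jog_arm([
  [0.006, 0, -0.008, 0, 0, 0, 0.5],
  [0.046, 0, 0.023, 0, -0.2, 0, 0.5],
  [0.082, 0, 0.057, 0, -0.4, 0, 0.5],
  [0.115, 0, 0.095, 0, -0.6, 0, 0.5],
  [0.136, 0, 0.124, 0, -0.74, 0, 0.5],
  [0.136, 0, 0.124, 0, -0.74, 0, 0.5],
])

```text
time: 36.7
tcp_pos: [0.4675, -0.1641, 0.0551]
tool_rot: [-2.045, -2.069, -0.318]
force: [-1.1, -1.1, 4.0]
finger_gap: 0.747
grip_force: 45.3
```

```bash
python3 - <<'E'
from h import *
s=st(); r=R.from_rotvec(s['tool_rot']).as_matrix(); print(r.round(3)); print('blade tip top in tool',r.T@(np.array([.4666,-.168,.010])-s['tcp_pos']))
E
```

```text
{'time': 36.7, 'joint_positions': [-0.6534, 0.386, -0.3106, 1.0645, 0.2408, 0.8829], 'tcp_pos': [0.4675, -0.1641, 0.0551], 'tool_rot': [-2.0453, -2.0686, -0.3178], 'force': [-1.1125, -1.0824, 4.0292], 'finger_gap': 0.7466, 'grip_force': 45.3473}
[[-0.011  1.    -0.001]
 [ 0.954  0.011  0.301]
 [ 0.301  0.003 -0.954]]
blade tip top in tool [-0.01726021 -0.00108528  0.04189212]
```

jog_arm([
  [0.003, 0, -0.011, 0, 0, 0, 0.5],
  [0.044, 0, 0.008, 0, -0.2, 0, 0.5],
  [0.083, 0, 0.032, 0, -0.4, 0, 0.5],
  [0.105, 0, 0.048, 0, -0.52, 0, 0.5],
  [0.126, 0, 0.065, 0, -0.64, 0, 0.5],
  [0.126, 0, 0.065, 0, -0.64, 0, 0.5],
])

```text
time: 37.3
tcp_pos: [0.4677, -0.1514, 0.0516]
tool_rot: [2.204, 2.225, -0.013]
force: [-2.7, -1.8, 7.6]
finger_gap: 0.748
grip_force: 45.8
```

```bash
python3 - <<'E'
from h import *
s=st(); r=R.from_rotvec(s['tool_rot']).as_matrix(); print(r.round(3))
p,d=grab('scene','s15.png'); cv2.imwrite('pics/s15c.png',cv2.resize(cv2.cvtColor(p,cv2.COLOR_RGB2BGR)[120:210,230:340],None,fx=6,fy=6,interpolation=cv2.INTER_CUBIC))
E
```

```text
{'time': 37.3, 'joint_positions': [-0.4774, 0.2836, -0.4369, 0.8439, -0.0108, 1.0838], 'tcp_pos': [0.4677, -0.1514, 0.0516], 'tool_rot': [2.2043, 2.2254, -0.0132], 'force': [-2.7181, -1.8229, 7.603], 'finger_gap': 0.7481, 'grip_force': 45.7857}
[[-0.01   1.     0.001]
 [ 1.     0.01  -0.012]
 [-0.012  0.001 -1.   ]]
```

View pics/s15c.png

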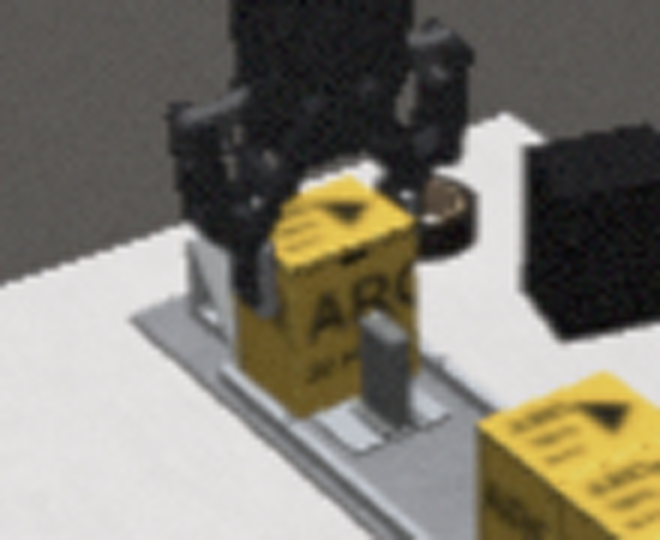

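The carton is upright on the blade, with the fin just ahead of it at (385,370) in the crop. I release it and withdraw.

jog_arm([
  [0, 0, 0, 0, 0, 0, 0.8],
  [0, 0, 0, 0, 0, 0, 0.9],
  [0, 0, 0, 0, 0, 0, 1],
  [0, 0, 0, 0, 0, 0, 1],
  [0, 0, -0.15, 0, 0, 0, 1],
  [0, 0, -0.4, 0, 0, 0, 1],
  [0, 0, -0.8, 0, 0, 0, 1],
  [0, 0, -1, 0, 0, 0, 1],
])

```text
time: 38.15
tcp_pos: [0.4678, -0.1503, 0.1539]
tool_rot: [2.204, 2.224, -0.01]
force: [0.5, 0.1, 0.4]
finger_gap: 1.005
grip_force: 0.0
```

jog_arm([
  [0, 0, -0.5, 0, 0, 0, 1],
  [0.3, 0, -0.8, 0, 0, 0, 1],
  [0.8, 0, -0.8, 0, 0, 0, 1],
  [1, 0, -0.8, 0, 0, 0, 1],
])

```text
time: 38.55
tcp_pos: [0.4661, -0.0468, 0.2312]
tool_rot: [2.204, 2.226, -0.009]
force: [0.1, -1.4, 0.0]
finger_gap: 0.998
grip_force: 0.0
```

jog_arm([
  [0.5, 0, 0, 0, 0, 0, 1],
  [1, 0, 0, 0, 0, 0, 1],
  [1, 0, 0, 0, 0, 0, 1],
  [1, 0, 0, 0, 0, 0, 1],
])

```text
time: 38.95
tcp_pos: [0.4651, 0.0521, 0.229]
tool_rot: [2.202, 2.229, -0.012]
force: [-0.1, -1.0, 0.1]
finger_gap: 0.997
grip_force: 0.0
```

```bash
python3 - <<'E'
from h import *
s=st(); p,d=grab('top','t16.png'); W,o=boxes(p,d); z=W[...,2]
k=(abs(W[...,0]-.467)<.028)&(W[...,1]<-.135)&(W[...,1]>-.175)&(z>.07);q=W[k]; print('reserve top plane',np.linalg.lstsq(np.c_[q[:,0]-.467,q[:,1]+.155,np.ones(len(q))],q[:,2],rcond=None)[0])
a=cv2.cvtColor(p,cv2.COLOR_RGB2BGR)[190:250,300:440]
p,d=grab('scene','s16.png'); b=cv2.cvtColor(p,cv2.COLOR_RGB2BGR)[125:225,220:360]
f=lambda i:cv2.resize(i,None,fx=3.6,fy=3.6,interpolation=cv2.INTER_CUBIC)
cv2.imwrite('pics/f16.png',np.vstack([f(a),f(b)]))
E
```

```text
{'time': 38.95, 'joint_positions': [-0.0611, 0.1198, -0.1621, 1.2879, -0.011, 1.4976], 'tcp_pos': [0.4651, 0.0521, 0.229], 'tool_rot': [2.2023, 2.2291, -0.0119], 'force': [-0.0704, -1.0201, 0.0858], 'finger_gap': 0.997, 'grip_force': 0.0}
4 795 0.0897 [ 468.4 -153. ] [65.9 51.7] 1.0 [198. 160.  29.] [393. 215.]
5 780 0.0799 [ 324.  -139.6] [50.7 65.1] 76.0 [29. 28. 30.] [388. 283.]
reserve top plane [-0.00289632 -0.00486604  0.08999259]
```

View pics/f16.png

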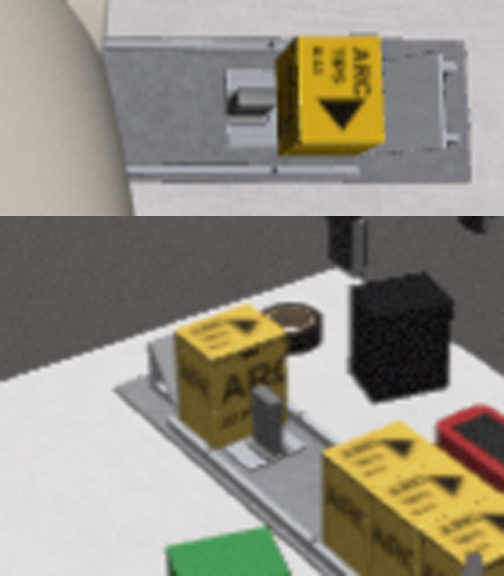

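The reserve stands level on the blade, its top 4 mm higher than before, and the front group has not moved. I hand the job in.

```bash
python3 -c "
from workcell import manip
print(manip.job_done())"
```

```text
the job is handed in; nothing more can be done
None
```

The job is handed in, but no verdict came back: both old cartons are at the front stop with one new carton close behind them, and the reserve carton was tipped onto the backrest, had the marker's blade slid about 35 mm under its front, and now stands on the blade.

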